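Check two preheating pans with an infrared thermometer

TASK

Take the infrared thermometer off its rest and take a reading in the small pan, then in the large one: reaching in under each half-open lid, aim it at the dark spot in the middle of the pan's bottom with its nose 5 to 8 cm from the spot and hold it still there for two seconds. Do not bump the pans, move their lids or disturb the things standing about. Finally lay the thermometer back on its sloped rest as it was, screen up and nose down against the stop.

Things in the scene. Friction and masses are not known exactly. Their poses are not given: they have to be found in the camera images.
- thermometer: loose infrared thermometer, 90 g, 150 mm long: white bar 118 x 26 x 20 mm (x -75 to +43 mm), round nose 19 mm thick at the +x end. Origin mid-length on its centre line; x to the nose (it measures straight along +x), y across the 26 mm width, z out of the screen side. It starts nose down on the rest; the rear 60 mm (x -75 to -15 mm) overhangs the bed, free to grip across y
- thermometer_nose (a point): centre of the window at the tip of the thermometer's nose, 75 mm from its origin; axes as the thermometer
- rest: fixed black rest: foot plate 120 x 74 mm, raised bed 96 x 42 mm with side lips 10 mm high (34 mm between them) and a stop at its lower end, falling 20 degrees below level towards the rest's +x. Origin on the work surface; the seated thermometer's origin lies 85 mm straight above it, its x axis along the rest's +x, 20 degrees downward
- rest_seat (a point): where the nose tip is when the thermometer is seated on the rest against the stop; axes as the rest
- pan_small: the smaller of two round metal pans, fixed: inner radius 65 mm, wall 4 mm, base 11 mm, 76 mm high, loop handles at its +y and -y sides reaching 100 mm from the centre. Its lid, hinged at the +x side of the rim, stands half open; the mouth opens to the pan's -x side. Origin: centre of the underside; z up, x from the mouth to the hinge
- pan_small_spot (a point): centre of the dark round spot, 30 mm across, in the middle of the small pan's inside bottom, 11 mm above the pan's underside
- pan_small_lid (a joint): opening angle of the small pan's lid, 0 = shut; it stays where it is. The hinge axis lies 74 mm from the pan's centre along the pan's +x, 76 mm above its underside; the lid is a disc reaching 145 mm from the hinge axis
- pan_small_lid_edge (a point): point on the rim of the small pan's lid farthest from its hinge
- pan_large: the larger of two round metal pans, fixed: inner radius 85 mm, wall 4 mm, base 11 mm, 76 mm high, loop handles at its +y and -y sides reaching 120 mm from the centre. Its lid, hinged at the +x side of the rim, stands half open; the mouth opens to the pan's -x side. Origin: centre of the underside; z up, x from the mouth to the hinge
- pan_large_spot (a point): centre of the dark round spot, 30 mm across, in the middle of the large pan's inside bottom, 11 mm above the pan's underside
- pan_large_lid (a joint): opening angle of the large pan's lid, 0 = shut; it stays where it is. The hinge axis lies 94 mm from the pan's centre along the pan's +x, 76 mm above its underside; the lid is a disc reaching 185 mm from the hinge axis
- pan_large_lid_edge (a point): point on the rim of the large pan's lid farthest from its hinge
- salt_canister: bystander: blue and white salt canister, 71 mm across, 151 mm high, beside the rest; origin under its centre
- garlic: bystander: garlic bulb, 60 mm across, 59 mm high, beyond the rest's low end; origin under its centre
- tin_half: bystander: low food tin, 75 mm across, 58 mm high; origin under its centre
- soda_can: bystander: drink can, 53 mm across, 134 mm high; origin under its centre
- oil_bottle: bystander: square oil bottle, 60 mm wide, 273 mm high; origin under its centre
- spice_jar_b: bystander: spice jar with a red cap, 46 mm across, 97 mm high; origin under its centre

How it is judged:
By the outcome, as a careful person would: the job done as asked, in the order asked, and still so for the second after the job is handed in, with the robot touching nothing.
It also fails if it takes over 69 s, if anything falls off the work surface, if the arm or the gripper's body presses on something with over 40 N, if the wrist force passes 120 N, or if a joint passes its speed limit or range.

ROBOT

A 6-joint arm with a two-finger parallel gripper is mounted at the origin on a cart in front of the work surface, level with it; the furniture and walls round the work are solid. World frame = base frame: x ahead of the robot, y to its left, z up, the work surface at z = 0. Lengths are in mm, angles in rad, forces in N, time in s.
With the tool pointing down it reaches from about 275 to 1000 mm from the base axis. Payload 8.4 kg.
Tool frame: the origin (TCP) lies at the very end of the fingers, on their centre line; the grasp point (between the pads) lies 19 mm behind it; z points along the fingers, y is the direction in which the jaws open and shut (so a half turn about z gives the same grasp; the last joint's range is limited). The gripper opens to 85 mm and grips with 20 to 120 N. Pads are 22 mm wide; open, the fingers measure 114 mm over their backs; the gripper's body (76 mm by 85 mm) begins 54 mm behind the grasp point. The pads swing forward as they close: fully open they stand 13 mm farther back than shut.
Start: joints at [1.319, 0.353, 1.633, -0, 1.155, -0.002], TCP at [154.505, 605.604, 203.281] pointing down, gripper open.
Joint ranges: [-2.63, 2.63], [-0.92, 2.1], [0.06, 2.66], [-1.3, 4.44], [0, 2.69], [-3.02, 3.02]. Speed limits (rad/s): [2.22, 2.22, 2.79, 3.14, 3.14, 3.14].

INTERFACE

Orientations are given as [roll, pitch, yaw] about the fixed x, y, z axes, in that order (R = Rz(yaw) Ry(pitch) Rx(roll)).
In Python, from rig import r gives the robot as it stands.
- The arm moves only by the tool move_arm, never from a script. Its argument "increments" is a list of rows, each an object of numbers: "tx", "ty", "tz": the shift along the tool's x, y, z in cm; "rx", "ry", "rz": the turn, a rotation vector about the tool's x, y, z in degrees; "gripper": the gripper's target within -1 to 1 (fully open at 1, half-way at 0, shut at -1). A call has 1 to 12 rows; each row shifts and turns the commanded pose from where the row before left it, along the tool's axes as they then stand; what a row does not reach is not made up. A row lasts 1/10 s, in which the tool goes at most 50 mm and 8.59 degrees, less where a joint would pass 70% of its speed; a pose out of reach is approached as far as the arm can. A call is refused whole if a number of a shift passes 5 or a number of a turn 8.59, either way. A call with a gripper value outside its range is refused whole. The fingers move at their own pace and stop on an object; "squeeze" is the grip in N (left out, the last holds). Time passes only in rows, so rows that do not move let the fingers close. It gives the time, the measured TCP pose, the force and the opening at its end, in the units of the state.
- r.sense(): the state, without advancing time (a new reading comes with each control period).
- r.grab_frame(name): name is "scene" or "top" or "wrist"; returns (picture, depth): 384x512x3 uint8, red, green, blue; 384x512 float32, mm along the optical axis (not along the pixel's ray), 0 where there is no reading.
- r.camera_model(name): a dict with "fx", "fy", "cx", "cy" (pixels), "R" (3x3) and "t" (3): a world point X has camera coordinates R X + t; the wrist camera has in their place "hand_eye" (4x4, takes a point from camera to tool coordinates, whose origin is the TCP and whose axes are the flange's). Camera axes: x right, y down, z forward; pixel columns grow to the right and rows downward; lengths in mm; the calibration is good to about 2 mm. A picture is of the moment at which its call begins: read the wrist's pose just before it. camera_model takes no time and is no camera call.
- r.sign_off(): hands the job in, once; it reports no verdict.
Trained networks look in the newest picture that a camera, given by its name, has taken for a name from the list of things; names that differ only in an ending like _2 or _b are one class to them, and where a whole thing is asked for, a point or a joint stands for the part that bears it (a point fixed in the world has none). Each returns a list of dicts, best first, with "confidence" (0 to 1); they miss things now and then, are a little off and sometimes report something else, mostly with a low value. They report only what shows in the picture. A call takes as long as a camera call.
- r.cut_out(query, camera): "mask" (384x512 bool, what is visible of it) and "bbox" ([left, top, right, bottom] in pixels, round what is visible of it).
- r.place_of(query, camera): "location" ([row, column] in pixels: a listed point, or the origin of a listed thing).
The state is a dict: "clock": time; "qpos": joint angles; "qvel": joint speeds; "joint_efforts": joint torques, N m; "eef_pos": TCP position; "tcp_rot": TCP orientation; "contact_force": force on the tool from outside, world axes, zero at the start; "wrist_torque": the same for the moment, N m; "opening": opening from 0.0 (shut) to 1.0 (fully open).
Only numpy, scipy, OpenCV 4.12 (cv2) and the standard library are available. Lean on these libraries where they do the work, as an engineer would, in place of code of your own. Each camera call takes 0.05 s, during which the arm holds its last target. There are 200 camera calls.

## Working session

There is one attempt and no reset: what is moved stays moved. The work goes in short steps, Python scripts to look and compute and a tool call to move; the robot and the scene stay as the last step left them, time stands still between calls to the robot, and variables do not carry over. Pictures are saved under pics/ and viewed, about 8 in all and at most 12, crops included, and the job is handed in when it is done.

Besides the shell and the picture viewer there is one more tool, called after "Emit:" as name(argument=value, ...), one argument or row to a line, values as JSON. move_arm: Moves the arm, as the interface text tells. Its arguments: {"type":"object","properties":{"increments":{"type":"array","items":{"type":"object","properties":{"tx":{"type":"number"},"ty":{"type":"number"},"tz":{"type":"number"},"rx":{"type":"number"},"ry":{"type":"number"},"rz":{"type":"number"},"gripper":{"type":"number"}}}},"squeeze":{"type":"number"}},"required":["increments"]}

```bash
mkdir -p pics; ls; cat > h.py <<'E'
from rig import r
import numpy as np, cv2
from scipy.spatial.transform import Rotation as Ro
def cloud(cam,depth):
    m=r.camera_model(cam); v,u=np.mgrid[:384,:512]; d=depth
    P=np.stack([(u-m['cx'])/m['fx']*d,(v-m['cy'])/m['fy']*d,d],-1)
    if 'R' in m: W=(P-np.array(m['t']))@np.array(m['R'])
    else:
        s=r.sense(); T=np.array(m['hand_eye']); P=P@T[:3,:3].T+T[:3,3]
        W=P@Ro.from_euler('xyz',s['tcp_rot']).as_matrix().T+np.array(s['eef_pos'])
    W[d<=0]=np.nan
    return W
E
python3 - <<'E'
from h import *
s=r.sense(); print({k:np.round(v,3).tolist() for k,v in s.items()})
for c in ['scene','top']:
    im,d=r.grab_frame(c); cv2.imwrite(f'pics/{c}0.png',im[:,:,::-1]); W=cloud(c,d); np.save(c+'.npy',W)
    m=r.camera_model(c); print(c,'campos',np.round(-np.array(m['R']).T@np.array(m['t'])))
    for q in ['thermometer','thermometer_nose','rest','rest_seat','pan_small','pan_small_spot','pan_small_lid_edge','pan_large','pan_large_spot','pan_large_lid_edge','salt_canister','garlic','tin_half','soda_can','oil_bottle','spice_jar_b']:
        o=r.place_of(q,c)
        for x in o[:2]:
            a,b=map(int,np.round(x['location'])); 
            print(q,round(x['confidence'],2),a,b,np.round(W[min(a,383),min(b,511)]))
E
```

```text
pics
{'clock': 0.0, 'qpos': [1.319, 0.354, 1.634, 0.0, 1.155, -0.002], 'qvel': [-0.001, 0.001, -0.001, 0.0, -0.0, -0.001], 'joint_efforts': [-0.001, -60.526, -34.206, -0.0, 0.01, 0.0], 'eef_pos': [154.367, 605.092, 202.552], 'tcp_rot': [-3.14, -0.0, 2.892], 'contact_force': [0.175, -0.093, -0.56], 'wrist_torque': [-0.011, -0.033, 0.009], 'opening': 1.002}
scene campos [ 736. 1179. 1016.]
thermometer 0.66 263 304 [475. 380.  18.]
thermometer 0.65 245 305 [477. 376.  90.]
thermometer_nose 0.65 261 288 [530. 411.  72.]
rest 0.96 260 304 [475. 378.  29.]
rest 0.53 292 273 [581. 477.  33.]
rest_seat 0.9 262 290 [524. 408.  63.]
pan_small 0.58 199 248 [607. 160.  79.]
pan_small_spot 0.71 200 247 [610. 158.  73.]
pan_small_spot 0.54 86 246 [652. 490. 643.]
pan_small_lid_edge 0.72 155 260 [ 520. -163.   -1.]
pan_large 0.73 131 240 [ 587. -236.   63.]
pan_large_spot 0.73 129 241 [ 583. -233.   74.]
pan_large_lid_edge 0.88 86 248 [649. 490. 642.]
pan_large_lid_edge 0.2 295 317 [469. 503.  36.]
salt_canister 0.84 293 320 [464. 508.  50.]
garlic 0.81 294 269 [591. 478.  28.]
tin_half 0.66 156 29
[... 479 characters left out ...]
small 0.65 178 255 [583.  90. 187.]
pan_small_spot 0.9 176 256 [591.  87. 183.]
pan_small_spot 0.47 187 370 [ 556. -305.  218.]
pan_small_lid_edge 0.74 183 250 [582. 109.  20.]
pan_small_lid_edge 0.17 196 170 [522. 415.  56.]
pan_large 0.86 185 356 [ 582. -312.   22.]
pan_large_spot 0.6 184 357 [ 586. -315.   26.]
pan_large_lid_edge 0.62 187 374 [ 556. -318.  220.]
salt_canister 0.91 218 160 [437. 443.  82.]
garlic 0.61 183 163 [573. 447.  43.]
tin_half 0.85 232 313 [ 395. -138.   49.]
soda_can 0.73 184 358 [ 587. -320.   23.]
soda_can 0.72 215 158 [448. 442. 116.]
oil_bottle 0.7 216 158 [444. 441. 120.]
oil_bottle 0.59 141 308 [ 739. -109.   99.]
spice_jar_b 0.68 161 320 [ 670. -162.   58.]
```

```bash
python3 - <<'E'
import cv2,numpy as np
a=cv2.imread('pics/scene0.png');b=cv2.imread('pics/top0.png')
a=cv2.resize(a[70:340,140:390],(500,540),interpolation=cv2.INTER_CUBIC)
cv2.imwrite('pics/a.png',a)
cv2.imwrite('pics/b.png',cv2.resize(b[120:260,130:420],(798,385),interpolation=cv2.INTER_CUBIC))
E
```

```text
(no output)
```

View pics/a.png

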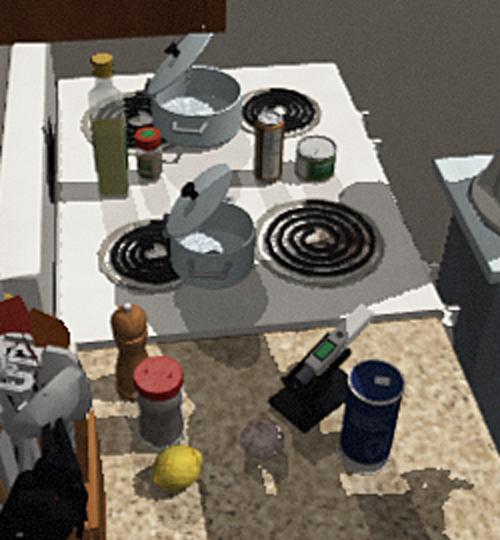

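View pics/b.png

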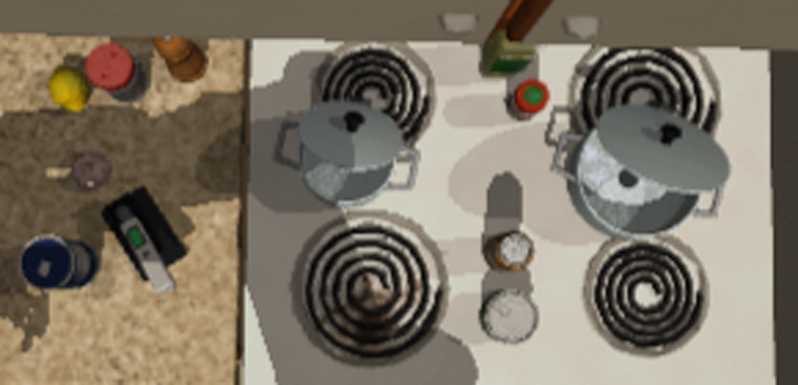

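The scene view shows the thermometer on the black rest, tail end (360,320) towards the robot, salt canister at its left and garlic past the low end. In the top view both pans have lids hinged on the far side: the small pan is at about (345,150), the large one at (650,170) and yawed a little. The tin and can stand between them in front, and the jar and oil bottle stand behind.

```bash
cat > fit.py <<'E'
from h import *
from scipy.optimize import least_squares
T=np.load('top.npy').reshape(-1,3);S=np.load('scene.npy').reshape(-1,3)
A=np.vstack([T,S]);A=A[~np.isnan(A).any(1)]
for n,c,R,hd,L in [('small',(590,95),69,74,145),('large',(590,-312),89,94,185)]:
    near=A[np.hypot(A[:,0]-c[0],A[:,1]-c[1])<150]
    st=near[(near[:,2]<12)&(near[:,2]>-15)]; print(n,'stove z',np.percentile(st[:,2],[10,50,90]))
    sp=A[np.hypot(A[:,0]-c[0],A[:,1]-c[1])<25]; print(' low pts',np.percentile(sp[:,2],[5,20,50]))
    # outer walls from scene + rim
    w=near[(near[:,2]>15)&(near[:,2]<79)]
    w=w[np.abs(np.hypot(w[:,0]-c[0],w[:,1]-c[1])-R)<25]
    f=least_squares(lambda p:np.hypot(w[:,0]-p[0],w[:,1]-p[1])-(R-2),c,loss='soft_l1',f_scale=3)
    print(' centre',f.x,len(w)); cc=f.x
    u=near[(near[:,2]>90)&(near[:,2]<260)]
    from itertools import count
    best=None;rg=np.random.default_rng(0)
    for _ in range(500):
        q=u[rg.choice(len(u),3,replace=False)];k=np.cross(q[1]-q[0],q[2]-q[0])
        if np.linalg.norm(k)<1:continue
        k/=np.linalg.norm(k);i=np.abs((u-q[0])@k)<4
        if best is None or i.sum()>best.sum():best=i
    P=u[best];m=P.mean(0);k=np.linalg.svd(P-m)[2][2];k*=np.sign(k[2])
    ang=np.degrees(np.arccos(k[2])); yaw=np.arctan2(-k[1],-k[0]) if 0 else np.arctan2(k[1],k[0])
    print(' lid n',k,len(P),'ang',ang,'hinge dir yaw',np.degrees(yaw),'zmax',P[:,2].max(),P[P[:,2].argmax()])
    th=np.radians(ang);h=np.array([np.cos(yaw),np.sin(yaw)])
    hp=np.r_[cc+hd*h,76]; print(' plane dist of hinge',(hp-m)@k)
    e=np.r_[hp[:2]-h*L*np.cos(th),76+L*np.sin(th)];print(' lid edge',e)
    print(' rim zmax in mouth',)
    # handles
    hn=near[(near[:,2]>30)&(near[:,2]<79)];rr=np.hypot(*(hn[:,:2]-cc).T);hn=hn[(rr>R+12)&(rr<R+34)]
    a=np.degrees(np.arctan2(hn[:,1]-cc[1],hn[:,0]-cc[0]));print(' handle ang hist',np.histogram(a,np.arange(-180,181,20))[0])
th=A[(np.hypot(A[:,0]-477,A[:,1]-370)<100)]
# thermometer: points above
for z in range(20,125,10):
    q=th[(th[:,2]>z)&(th[:,2]<z+10)&(np.hypot(th[:,0]-477,th[:,1]-375)<80)&(th[:,1]<425)]
    print(z,len(q),q.mean(0).round() if len(q) else'')
for n,c,rad in [('salt',(441,444),60),('garlic',(575,450),50),('tin',(395,-135),60),('can',(474,-112),50),('oil',(745,-105),60),('jar',(672,-160),40)]:
    q=A[(np.hypot(A[:,0]-c[0],A[:,1]-c[1])<rad)&(A[:,2]>25)]
    print(n,len(q),'x',np.percentile(q[:,0],[1,99]).round(),'y',np.percentile(q[:,1],[1,99]).round(),'z',np.percentile(q[:,2],99).round())
E
python3 fit.py
```

```text
small stove z [-4.0876878   0.06472131  7.83375653]
 low pts [ 17.52546014  21.5001026  170.36076506]
 centre [605.2399243  92.8353591] 1265
 lid n [ 0.67402216 -0.12887849  0.72738192] 1182 ang 43.33264206898058 hinge dir yaw -10.824759275925674 zmax 190.79012379546896 [579.06389674  93.58868226 190.7901238 ]
 plane dist of hinge -13.686587341174757
 lid edge [574.32952384  98.74567789 175.50376502]
 rim zmax in mouth
 handle ang hist [ 0  0  3 36 17  0  0  0  0  0  0  5 58 51  0  0  0  0]
large stove z [-3.99226112  0.54524485  8.0343187 ]
 low pts [ 18.38915814  22.38236673 181.71136443]
 centre [ 588.54516483 -314.72469866] 1689
 lid n [ 0.68988694 -0.18229336  0.70058914] 1263 ang 45.525710207270805 hinge dir yaw -14.801348625821815 zmax 223.14895292433494 [ 552.78328625 -320.17722443  223.14895292]
 plane dist of hinge -13.192302741685424
 lid edge [ 554.11777397 -305.62772271  208.00950554]
 rim zmax in mouth
 handle ang hist [ 0  0  5 36  5  0  0  0  0  0  0  3 49 31  0  0  0  0]
20 26 [488. 389.  25.]
30 9 [485. 387.  34.]
40 25 [528. 406.  47.]
50 105 [519. 399.  56.]
60 203 [515. 397.  65.]
70 185 [498. 385.  75.]
80 198 [485. 376.  85.]
90 162 [467. 363.  95.]
100 163 [447. 348. 105.]
110 123 [429. 335. 114.]
120 2 [421. 325. 122.]
salt 934 x [414. 482.] y [441. 501.] z 149.0
garlic 1201 x [561. 622.] y [430. 481.] z 986.0
tin 671 x [350. 452.] y [-181. -103.] z 118.0
can 644 x [451. 502.] y [-157. -105.] z 137.0
oil 1532 x [699. 796.] y [-154.  -70.] z 1028.0
jar 418 x [668. 710.] y [-186. -137.] z 101.0
```

```bash
cat >> h.py <<'E'
from math import ceil
def toolR(yaw,down,sgn=1):
    y,d=np.radians([yaw,down]);z=np.array([np.cos(y)*np.cos(d),np.sin(y)*np.cos(d),-np.sin(d)])
    t=sgn*np.array([-np.sin(y),np.cos(y),0]);return np.stack([np.cross(t,z),t,z],1)
def cur():
    s=r.sense();return Ro.from_euler('xyz',s['tcp_rot']).as_matrix(),np.array(s['eef_pos'])
def plan(R1,p1,n=None,start=None,vmax=35,wmax=7):
    """identical rows taking the tool from start to (R1,p1)"""
    R0,p0=start or cur()
    w=Ro.from_matrix(R0.T@R1).as_rotvec(degrees=True); d=R0.T@(np.asarray(p1)-p0)
    n=n or max(1,ceil(np.linalg.norm(d)/vmax),ceil(np.linalg.norm(w)/wmax))
    wr=np.round(w/n,2);q=Ro.from_rotvec(wr,degrees=True).as_matrix()
    M=sum(np.linalg.matrix_power(q,k) for k in range(n))
    v=np.round(np.linalg.solve(M,d)/10,2)
    R,p=R0.copy(),p0.copy();path=[p]
    for _ in range(n): p=p+R@v*10;R=R@q;path.append(p)
    print(n,'x t',v,'r',wr,'| end',p.round(1),'err',np.linalg.norm(p-p1).round(2),'mid',path[n//2].round())
    return R,p
E
python3 - <<'E'
from h import *
print(np.round(r.camera_model('wrist')['hand_eye'],2), {k:r.camera_model('wrist')[k] for k in('fx','cx','cy')})
for sg in(1,-1):
    R=toolR(36,50,sg);G=np.array([429,334,102]); p=G+R[:,2]*19-R[:,2]*110
    print(p,R.tolist()); plan(R,p)
E
```

```text
[[  -0.     -0.95   -0.32   81.92]
 [   1.     -0.     -0.     -0.52]
 [   0.     -0.32    0.95 -171.04]
 [   0.      0.      0.      1.  ]] {'fx': 299.7903579836643, 'cx': 254.27027123354313, 'cy': 188.57031901167426}
[381.6776249  299.61828196 171.71004432] [[-0.619742972929746, -0.5877852522924731, 0.5200261000100609], [-0.4502696262659356, 0.8090169943749475, 0.3778210773300783], [-0.6427876096865394, 0.0, -0.766044443118978]]
11 x t [-1.59 -3.17  0.65] r [-1.6  -3.4  -4.38] | end [381.5 300.  172.1] err 0.65 mid [222. 442. 174.]
[381.6776249  299.61828196 171.71004432] [[0.619742972929746, 0.5877852522924731, 0.5200261000100609], [0.4502696262659356, -0.8090169943749475, 0.3778210773300783], [0.6427876096865394, -0.0, -0.766044443118978]]
19 x t [-2.31  0.87 -0.47] r [-2.36  1.11  6.49] | end [381.8 300.6 171.3] err 1.07 mid [354. 528. 229.]
```

```bash
python3 - <<'E'
from h import *
plan(toolR(36,75),np.array([410,320,215]))
E
```

```text
11 x t [-1.98 -3.    0.07] r [-0.6  -1.27 -4.55] | end [409.6 320.2 214.9] err 0.44 mid [239. 448. 202.]
```

Emit:
move_arm(
  increments=[
    {"tx":-1.98,"ty":-3.0,"tz":0.07,"rx":-0.6,"ry":-1.27,"rz":-4.55,"gripper":1},
    {"tx":-1.98,"ty":-3.0,"tz":0.07,"rx":-0.6,"ry":-1.27,"rz":-4.55},
    {"tx":-1.98,"ty":-3.0,"tz":0.07,"rx":-0.6,"ry":-1.27,"rz":-4.55},
    {"tx":-1.98,"ty":-3.0,"tz":0.07,"rx":-0.6,"ry":-1.27,"rz":-4.55},
    {"tx":-1.98,"ty":-3.0,"tz":0.07,"rx":-0.6,"ry":-1.27,"rz":-4.55},
    {"tx":-1.98,"ty":-3.0,"tz":0.07,"rx":-0.6,"ry":-1.27,"rz":-4.55},
    {"tx":-1.98,"ty":-3.0,"tz":0.07,"rx":-0.6,"ry":-1.27,"rz":-4.55},
    {"tx":-1.98,"ty":-3.0,"tz":0.07,"rx":-0.6,"ry":-1.27,"rz":-4.55},
    {"tx":-1.98,"ty":-3.0,"tz":0.07,"rx":-0.6,"ry":-1.27,"rz":-4.55},
    {"tx":-1.98,"ty":-3.0,"tz":0.07,"rx":-0.6,"ry":-1.27,"rz":-4.55},
    {"tx":-1.98,"ty":-3.0,"tz":0.07,"rx":-0.6,"ry":-1.27,"rz":-4.55},
    {"gripper":1},
  ],
)

```text
invalid input
```

Emit:
move_arm(
  increments=[
    {"tx":-1.98,"ty":-3.0,"tz":0.07,"rx":-0.6,"ry":-1.27,"rz":-4.55,"gripper":1.0},
    {"tx":-1.98,"ty":-3.0,"tz":0.07,"rx":-0.6,"ry":-1.27,"rz":-4.55,"gripper":1.0},
    {"tx":-1.98,"ty":-3.0,"tz":0.07,"rx":-0.6,"ry":-1.27,"rz":-4.55,"gripper":1.0},
    {"tx":-1.98,"ty":-3.0,"tz":0.07,"rx":-0.6,"ry":-1.27,"rz":-4.55,"gripper":1.0},
  ],
  squeeze=40,
)

```text
clock: 2.1
eef_pos: [217.4, 475.5, 201.6]
tcp_rot: [3.114, 0.095, -3.071]
contact_force: [1.2, 0.4, 0.4]
opening: 1.0
```

Emit:
move_arm(
  increments=[
    {"tx":-1.98,"ty":-3.0,"tz":0.07,"rx":-0.6,"ry":-1.27,"rz":-4.55,"gripper":1.0},
    {"tx":-1.98,"ty":-3.0,"tz":0.07,"rx":-0.6,"ry":-1.27,"rz":-4.55,"gripper":1.0},
    {"tx":-1.98,"ty":-3.0,"tz":0.07,"rx":-0.6,"ry":-1.27,"rz":-4.55,"gripper":1.0},
    {"tx":-1.98,"ty":-3.0,"tz":0.07,"rx":-0.6,"ry":-1.27,"rz":-4.55,"gripper":1.0},
    {"tx":-1.98,"ty":-3.0,"tz":0.07,"rx":-0.6,"ry":-1.27,"rz":-4.55,"gripper":1.0},
    {"tx":-1.98,"ty":-3.0,"tz":0.07,"rx":-0.6,"ry":-1.27,"rz":-4.55,"gripper":1.0},
    {"tx":-1.98,"ty":-3.0,"tz":0.07,"rx":-0.6,"ry":-1.27,"rz":-4.55,"gripper":1.0},
    {"gripper":1.0},
  ],
)

```text
invalid input
```

```bash
python3 - <<'E'
from h import *
s=r.sense();print(np.round(s['eef_pos']),np.round(s['qpos'],2),np.round(s['contact_force'],1))
im,d=r.grab_frame('wrist');W=cloud('wrist',d);np.save('w1.npy',W);np.save('w1i.npy',im);cv2.imwrite('pics/w1.png',im[:,:,::-1])
o=r.cut_out('thermometer','wrist')
for x in o: print(x['confidence'],x['bbox'],x['mask'].sum())
M=o[0]['mask'];np.save('w1m.npy',M)
for q in['thermometer','thermometer_nose','rest','rest_seat']:
    for x in r.place_of(q,'wrist')[:2]:
        a,b=map(int,x['location']);print(q,round(x['confidence'],2),a,b,W[min(a,383),min(b,511)].round())
P=W[M];P=P[~np.isnan(P).any(1)];m=np.median(P,0)
white=(im.min(2)>110)&M; Q=W[white];Q=Q[~np.isnan(Q).any(1)]
for n,X in(('mask',P),('white',Q)):
    c=X.mean(0);u,sv,vt=np.linalg.svd(X-c,full_matrices=False);a=vt[0]*np.sign(vt[0][0]);t=(X-c)@a
    print(n,len(X),c.round(1),'dir yaw',np.degrees(np.arctan2(a[1],a[0])),'down',np.degrees(np.arcsin(-a[2])),'ext',np.percentile(t,[1,99]),'n',vt[2],'ends',c+a*np.percentile(t,1),c+a*np.percentile(t,99))
E
```

```text
[217. 476. 202.] [ 1.19  0.16  1.9  -0.09  1.02 -0.41] [1.2 0.4 0.4]
0.84 [162.5, 336.0, 192.5, 360.8] 269
thermometer 0.61 342 155 [193. 439. 307.]
thermometer_nose 0.76 354 186 [515. 398.  68.]
thermometer_nose 0.18 358 187 [198. 448. 307.]
rest 0.89 294 167 [461. 360.  10.]
rest_seat 0.87 358 189 [200. 448. 306.]
mask 267 [496.1 388.4  76.7] dir yaw 3.6131111791098625 down 32.80962391307701 ext [-26.64632848  34.65685476] n [ 0.50581251 -0.44397825  0.73961951] ends [473.70055307 386.95267428  91.15420217] [525.1219707  390.19964933  57.93710962]<stdin>:13: RuntimeWarning: Mean of empty slice.
  ret = um.true_divide(
Traceback (most recent call last):
IndexError: index 0 is out of bounds for axis 0 with size 0
```

View pics/w1.png

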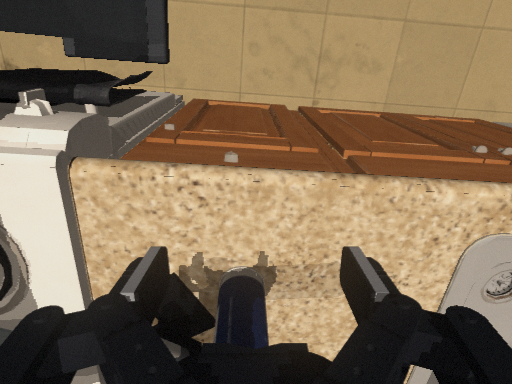

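The refused move left the arm short of the view pose. The picture shows the rest half hidden by the left finger at (185,310) and the canister at (240,300). Every row apparently needs all seven fields.

Emit:
move_arm(
  increments=[
    {"tx":-1.98,"ty":-3.0,"tz":0.07,"rx":-0.6,"ry":-1.27,"rz":-4.55,"gripper":1.0},
    {"tx":-1.98,"ty":-3.0,"tz":0.07,"rx":-0.6,"ry":-1.27,"rz":-4.55,"gripper":1.0},
    {"tx":-1.98,"ty":-3.0,"tz":0.07,"rx":-0.6,"ry":-1.27,"rz":-4.55,"gripper":1.0},
    {"tx":-1.98,"ty":-3.0,"tz":0.07,"rx":-0.6,"ry":-1.27,"rz":-4.55,"gripper":1.0},
    {"tx":-1.98,"ty":-3.0,"tz":0.07,"rx":-0.6,"ry":-1.27,"rz":-4.55,"gripper":1.0},
    {"tx":-1.98,"ty":-3.0,"tz":0.07,"rx":-0.6,"ry":-1.27,"rz":-4.55,"gripper":1.0},
    {"tx":-1.98,"ty":-3.0,"tz":0.07,"rx":-0.6,"ry":-1.27,"rz":-4.55,"gripper":1.0},
    {"tx":0.0,"ty":0.0,"tz":0.0,"rx":0.0,"ry":0.0,"rz":0.0,"gripper":1.0},
  ],
)

```text
clock: 3.2
eef_pos: [413.0, 319.6, 215.7]
tcp_rot: [-3.141, 0.264, -2.512]
contact_force: [-0.0, -0.2, 0.1]
opening: 1.002
```

```bash
cat > look.py <<'E'
from h import *
import sys; n=sys.argv[1]
s=r.sense();print(np.round(s['eef_pos'],1),np.round(s['qpos'],2),np.round(s['contact_force'],1))
im,d=r.grab_frame('wrist');W=cloud('wrist',d);np.save(n+'.npy',W);np.save(n+'i.npy',im);cv2.imwrite(f'pics/{n}.png',im[:,:,::-1])
for q in sys.argv[2:]:
    for x in r.place_of(q,'wrist')[:1]:
        a,b=map(int,x['location']);print(q,round(x['confidence'],2),a,b,W[min(a,383),min(b,511)].round())
E
python3 look.py w2 thermometer thermometer_nose rest_seat; python3 - <<'E'
from h import *
o=r.cut_out('thermometer','wrist');im=np.load('w2i.npy');W=np.load('w2.npy')
M=o[0]['mask'];print(o[0]['confidence'],o[0]['bbox'],M.sum());np.save('w2m.npy',M)
X=W[M];X=X[~np.isnan(X).any(1)]
for _ in range(2):
    c=X.mean(0);vt=np.linalg.svd(X-c,full_matrices=False)[2];a=vt[0]*np.sign(vt[0][0]);t=(X-c)@a
    print(len(X),c.round(1),'yaw',np.degrees(np.arctan2(a[1],a[0])).round(1),'down',np.degrees(np.arcsin(-a[2])).round(1),'n',vt[2].round(2),'ends',(c+a*np.percentile(t,1)).round(),(c+a*np.percentile(t,99)).round())
    X=X[np.abs((X-c)@vt[2])<6]
E
```

```text
[413.  319.6 215.7] [ 0.66  0.03  2.04 -0.01  0.81 -1.53] [-0.  -0.2  0.1]
thermometer_nose 0.64 230 254 [515. 394.  75.]
0.64 [241.7, 148.6, 272.4, 238.7] 2106
2100 [451.9 350.8 100.4] yaw 33.7 down 20.3 n [ 0.61 -0.76  0.24] ends [414. 326. 117.] [529. 402.  66.]
1059 [453.3 351.9 100.1] yaw 33.8 down 19.7 n [-0.61  0.76 -0.22] ends [414. 325. 117.] [529. 403.  67.]
```

View pics/w2.png

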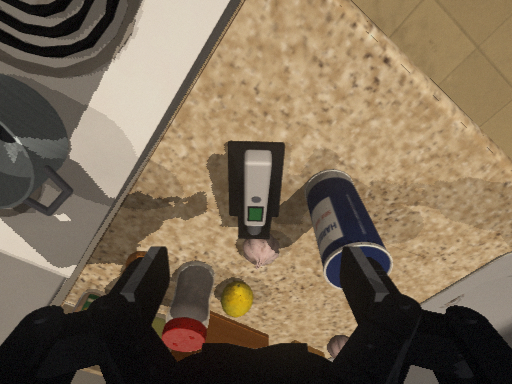

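The thermometer shows clearly at columns 244–270, rows 150–235 (screen at (256,213)), on the black rest. The garlic is past the low end at (260,252) and the canister well right at (345,230).

```bash
python3 - <<'E'
from h import *
W=np.load('w2.npy');im=np.load('w2i.npy').astype(int);M=np.load('w2m.npy')
m=r.camera_model('wrist');T=np.array(m['hand_eye']);R,p=cur();C=R@T[:3,3]+p
g=im.min(2)>95
L=[]
for v in range(156,206,3):
    u=np.where(g[v,235:280]&M[v,235:280])[0]+235
    if len(u)<8: continue
    L.append((v,u.min(),u.max()))
print(L)
X=[];
for k in(0,):
  # iterate plane: through point (O+10n)
  O=np.array([469,363,85.]);yaw=34
  for it in range(4):
    y=np.radians(yaw);h=np.array([np.cos(y),np.sin(y),0]);c,s=np.cos(np.radians(20)),np.sin(np.radians(20))
    n=s*h+np.array([0,0,c]);P0=O+10*n;X=[]
    for v,a,b in L:
        uu=(a+b)/2;q=np.array([(uu-m['cx'])/m['fx'],(v-m['cy'])/m['fy'],1]);q=R@T[:3,:3]@q
        X.append(C+q*((P0-C)@n)/(q@n))
    X=np.array(X);ce=X.mean(0);a=np.linalg.svd(X-ce)[2][0];a*=np.sign(a[0]);yaw=np.degrees(np.arctan2(a[1],a[0]))
    ax=ce-10*n; # centreline pt
    t=(85-ax[2])/a[2];O=ax+a*t
  print('yaw',yaw,'O',O.round(1))
d=W[160:200,250:265].reshape(-1,3);d=d[~np.isnan(d).any(1)];print('depth vs plane',np.percentile((d-P0)@n,[10,50,90]).round(1))
# tail end
v0=np.where(M[:,257]&g[:,257])[0].min()
for v in(v0,):
    q=R@T[:3,:3]@np.array([(257-m['cx'])/m['fx'],(v-m['cy'])/m['fy'],1]);E=C+q*((P0-C)@n)/(q@n);print('tail row',v,E.round(),'x along',(E-O)@a)
# grasp
for down in(45,50):
    Rt=toolR(yaw,down);G=O-50*np.array([c*h[0],c*h[1],-s]);print('G',G)
    a1=plan(Rt,G+Rt[:,2]*(19-75)); plan(Rt,G+Rt[:,2]*19,start=a1,vmax=25)
E
```

```text
[(156, np.int64(245), np.int64(270)), (159, np.int64(245), np.int64(271)), (162, np.int64(245), np.int64(271)), (165, np.int64(245), np.int64(271)), (168, np.int64(245), np.int64(270)), (171, np.int64(245), np.int64(270)), (174, np.int64(245), np.int64(270)), (177, np.int64(245), np.int64(269)), (180, np.int64(245), np.int64(269)), (183, np.int64(245), np.int64(269)), (186, np.int64(245), np.int64(268)), (189, np.int64(245), np.int64(268)), (192, np.int64(245), np.int64(268)), (195, np.int64(245), np.int64(267)), (198, np.int64(245), np.int64(267)), (201, np.int64(245), np.int64(267)), (204, np.int64(245), np.int64(266))]
yaw 34.51029366012885 O [467.6 365.1  85. ]
depth vs plane [-0.6  0.4  1. ]
tail row 150 [400. 317. 126.] x along -91.6002578872197
G [428.87129144 338.47485098 102.10100717]
5 x t [0.91 0.07 1.19] r [ 0.17 -6.02  0.27] | end [396.  316.1 141.8] err 0.27 mid [400. 316. 186.]
4 x t [-0.   -0.    1.88] r [-0.01  0.   -0.  ] | end [439.9 346.2  88.7] err 0.14 mid [418. 331. 115.]
G [428.87129144 338.47485098 102.10100717]
4 x t [0.94 0.08 1.5 ] r [ 0.19 -6.27  0.34] | end [399.4 318.1 145.1] err 0.2 mid [401. 317. 180.]
3 x t [0.01 0.   2.5 ] r [ 0. -0. -0.] | end [438.9 345.3  87.4] err 0.16 mid [413. 327. 126.]
```

Emit:
move_arm(
  increments=[
    {"tx":0.94,"ty":0.08,"tz":1.5,"rx":0.19,"ry":-6.27,"rz":0.34,"gripper":1.0},
    {"tx":0.94,"ty":0.08,"tz":1.5,"rx":0.19,"ry":-6.27,"rz":0.34,"gripper":1.0},
    {"tx":0.94,"ty":0.08,"tz":1.5,"rx":0.19,"ry":-6.27,"rz":0.34,"gripper":1.0},
    {"tx":0.94,"ty":0.08,"tz":1.5,"rx":0.19,"ry":-6.27,"rz":0.34,"gripper":1.0},
    {"tx":0.0,"ty":0.0,"tz":0.0,"rx":0.0,"ry":0.0,"rz":0.0,"gripper":1.0},
  ],
)

```text
clock: 3.95
eef_pos: [405.2, 309.5, 161.2]
tcp_rot: [-3.116, 0.612, -2.533]
contact_force: [0.9, -0.0, 0.8]
opening: 1.001
```

```bash
python3 - <<'E'
from h import *
s=r.sense();print(np.round(s['qpos'],2))
R=toolR(34.5,50);plan(R,np.array([428.9,338.5,102.1])+R[:,2]*19,vmax=20)
E
```

```text
[ 0.71 -0.    2.38 -0.5   0.18 -1.  ]
5 x t [0.12 0.23 1.75] r [-0.25 -0.98  0.07] | end [438.9 345.2  87.7] err 0.27 mid [418. 323. 131.]
```

```bash
python3 - <<'E'
from h import *
R=toolR(34.5,58);G=np.array([428.9,338.5,102.1])
a=plan(R,G+R[:,2]*(19-60),n=4); plan(R,G+R[:,2]*19,start=a,vmax=20)
E
```

```text
4 x t [0.04 0.27 0.7 ] r [-0.31  0.77  0.07] | end [411.1 326.2 137. ] err 0.17 mid [408. 318. 149.]
4 x t [0.  0.  1.5] r [-0.  0. -0.] | end [437.3 344.2  86.1] err 0.18 mid [424. 335. 112.]
```

Emit:
move_arm(
  increments=[
    {"tx":0.04,"ty":0.27,"tz":0.7,"rx":-0.31,"ry":0.77,"rz":0.07,"gripper":1.0},
    {"tx":0.04,"ty":0.27,"tz":0.7,"rx":-0.31,"ry":0.77,"rz":0.07,"gripper":1.0},
    {"tx":0.04,"ty":0.27,"tz":0.7,"rx":-0.31,"ry":0.77,"rz":0.07,"gripper":1.0},
    {"tx":0.04,"ty":0.27,"tz":0.7,"rx":-0.31,"ry":0.77,"rz":0.07,"gripper":1.0},
    {"tx":0.0,"ty":0.0,"tz":0.0,"rx":0.0,"ry":0.0,"rz":0.0,"gripper":1.0},
    {"tx":0.0,"ty":0.0,"tz":0.0,"rx":0.0,"ry":0.0,"rz":0.0,"gripper":1.0},
  ],
)

```text
clock: 4.55
eef_pos: [413.5, 327.6, 139.1]
tcp_rot: [3.14, 0.562, -2.542]
contact_force: [0.9, 0.1, -0.1]
opening: 1.004
```

```bash
python3 - <<'E'
from h import *
s=r.sense();print(np.round(s['qpos'],2))
R=toolR(34.5,58);G=np.array([428.9,338.5,102.1])
plan(R,G+R[:,2]*19,vmax=12)
E
```

```text
[ 0.71  0.08  2.33 -0.31  0.18 -1.17]
6 x t [0.06 0.   1.01] r [ 0.    0.03 -0.02] | end [437.5 344.1  85.8] err 0.33 mid [425. 336. 112.]
```

Emit:
move_arm(
  increments=[
    {"tx":0.06,"ty":0.0,"tz":1.0,"rx":0.0,"ry":0.0,"rz":0.0,"gripper":1.0},
    {"tx":0.06,"ty":0.0,"tz":1.0,"rx":0.0,"ry":0.0,"rz":0.0,"gripper":1.0},
    {"tx":0.06,"ty":0.0,"tz":1.0,"rx":0.0,"ry":0.0,"rz":0.0,"gripper":1.0},
    {"tx":0.06,"ty":0.0,"tz":1.0,"rx":0.0,"ry":0.0,"rz":0.0,"gripper":1.0},
    {"tx":0.06,"ty":0.0,"tz":1.0,"rx":0.0,"ry":0.0,"rz":0.0,"gripper":1.0},
    {"tx":0.06,"ty":0.0,"tz":1.0,"rx":0.0,"ry":0.0,"rz":0.0,"gripper":1.0},
    {"tx":0.0,"ty":0.0,"tz":0.0,"rx":0.0,"ry":0.0,"rz":0.0,"gripper":1.0},
    {"tx":0.0,"ty":0.0,"tz":0.0,"rx":0.0,"ry":0.0,"rz":0.0,"gripper":1.0},
  ],
)

```text
clock: 5.35
eef_pos: [436.2, 342.0, 89.1]
tcp_rot: [-3.141, 0.562, -2.542]
contact_force: [0.1, -0.4, 0.1]
opening: 0.994
```

```bash
python3 - <<'E'
from h import *
R,p=cur();print(p.round(1),(p-R[:,2]*19).round(1),'tool yaw/down',np.degrees(np.arctan2(R[1,2],R[0,2])),np.degrees(np.arcsin(-R[2,2])),R[2,1])
im,d=r.grab_frame('wrist');cv2.imwrite('pics/w3.png',im[180:,100:400,::-1])
E
```

```text
[436.2 342.   89.1] [427.8 336.3 105.2] tool yaw/down 34.32169202465453 57.801645869653996 -0.0001553921111462353
```

View pics/w3.png

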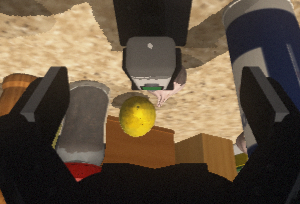

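The bar's tail at (153,65) in this crop is centred between the pads at (55,100) and (255,100). I'm going 3 mm deeper and closing.

Emit:
move_arm(
  increments=[
    {"tx":0.0,"ty":0.1,"tz":0.3,"rx":0.0,"ry":0.0,"rz":0.0,"gripper":1.0},
    {"tx":0.0,"ty":0.0,"tz":0.0,"rx":0.0,"ry":0.0,"rz":0.0,"gripper":-1.0},
    {"tx":0.0,"ty":0.0,"tz":0.0,"rx":0.0,"ry":0.0,"rz":0.0,"gripper":-1.0},
    {"tx":0.0,"ty":0.0,"tz":0.0,"rx":0.0,"ry":0.0,"rz":0.0,"gripper":-1.0},
    {"tx":0.0,"ty":0.0,"tz":0.0,"rx":0.0,"ry":0.0,"rz":0.0,"gripper":-1.0},
    {"tx":0.0,"ty":0.0,"tz":0.0,"rx":0.0,"ry":0.0,"rz":0.0,"gripper":-1.0},
    {"tx":0.0,"ty":0.0,"tz":0.0,"rx":0.0,"ry":0.0,"rz":0.0,"gripper":-1.0},
    {"tx":0.0,"ty":0.0,"tz":0.0,"rx":0.0,"ry":0.0,"rz":0.0,"gripper":-1.0},
    {"tx":0.0,"ty":0.0,"tz":0.0,"rx":0.0,"ry":0.0,"rz":0.0,"gripper":-1.0},
    {"tx":0.0,"ty":0.0,"tz":0.0,"rx":0.0,"ry":0.0,"rz":0.0,"gripper":-1.0},
  ],
  squeeze=50,
)

```text
clock: 6.4
eef_pos: [437.0, 343.6, 86.4]
tcp_rot: [3.141, 0.562, -2.543]
contact_force: [-2.3, -3.3, 5.1]
opening: 0.285
```

```bash
python3 - <<'E'
from h import *
R,p=cur();s=r.sense();print(np.round(s['qpos'],2),(p-R[:,2]*19).round(1),'yaw/down',np.degrees(np.arctan2(R[1,2],R[0,2])),np.degrees(np.arcsin(-R[2,2])))
np.savez('grasp.npz',R=R,p=p)
# thermometer frame in the tool
y=np.radians(34.5);h=np.array([np.cos(y),np.sin(y),0]);c,sn=np.cos(np.radians(20)),np.sin(np.radians(20))
x=c*h-np.array([0,0,sn]);Y=np.array([-h[1],h[0],0]);Rt=np.stack([x,Y,np.cross(x,Y)],1);O=np.array([467.6,365.1,85])
print('tool: x axis',(R.T@x).round(3),'O',(R.T@(O-p)).round(1))
# lift: normal to bed first (60mm), rot kept
n=Rt[:,2]
a=plan(R,p+n*50,n=3);plan(R,p+n*50+np.array([-40,-30,60]),start=a,n=3)
E
```

```text
[ 0.7   0.24  2.32 -1.19  0.06 -0.29] [428.6 337.8 102.4] yaw/down 34.31775896849825 57.800992314926155
tool: x axis [-0.613  0.003  0.79 ] O [-30.9   0.5  21.1]
3 x t [-1.32  0.   -1.02] r [0. 0. 0.] | end [451.2 353.2 133.4] err 0.12 mid [442. 347. 102.]
3 x t [ 0.35 -0.07 -2.58] r [0. 0. 0.] | end [411.  323.2 193.3] err 0.13 mid [438. 343. 153.]
```

Emit:
move_arm(
  increments=[
    {"tx":-0.65,"ty":0.0,"tz":-0.5,"rx":0.0,"ry":0.0,"rz":0.0,"gripper":-1.0},
    {"tx":-0.65,"ty":0.0,"tz":-0.5,"rx":0.0,"ry":0.0,"rz":0.0,"gripper":-1.0},
    {"tx":-0.65,"ty":0.0,"tz":-0.5,"rx":0.0,"ry":0.0,"rz":0.0,"gripper":-1.0},
    {"tx":-0.65,"ty":0.0,"tz":-0.5,"rx":0.0,"ry":0.0,"rz":0.0,"gripper":-1.0},
    {"tx":-0.65,"ty":0.0,"tz":-0.5,"rx":0.0,"ry":0.0,"rz":0.0,"gripper":-1.0},
    {"tx":-0.65,"ty":0.0,"tz":-0.5,"rx":0.0,"ry":0.0,"rz":0.0,"gripper":-1.0},
    {"tx":0.3,"ty":0.0,"tz":-2.0,"rx":0.0,"ry":0.0,"rz":0.0,"gripper":-1.0},
    {"tx":0.3,"ty":0.0,"tz":-2.5,"rx":0.0,"ry":0.0,"rz":0.0,"gripper":-1.0},
    {"tx":0.3,"ty":0.0,"tz":-2.5,"rx":0.0,"ry":0.0,"rz":0.0,"gripper":-1.0},
    {"tx":0.0,"ty":0.0,"tz":0.0,"rx":0.0,"ry":0.0,"rz":0.0,"gripper":-1.0},
  ],
)

```text
clock: 7.4
eef_pos: [412.6, 326.6, 184.7]
tcp_rot: [-3.141, 0.565, -2.543]
contact_force: [-0.2, -0.1, -0.8]
opening: 0.282
```

```bash
python3 - <<'E'
from h import *
s=r.sense();print(np.round(s['qpos'],2));im,d=r.grab_frame('wrist');cv2.imwrite('pics/w4.png',im[:,:,::-1])
E
```

```text
[ 0.71 -0.02  2.29 -0.2   0.31 -1.29]
```

View pics/w4.png

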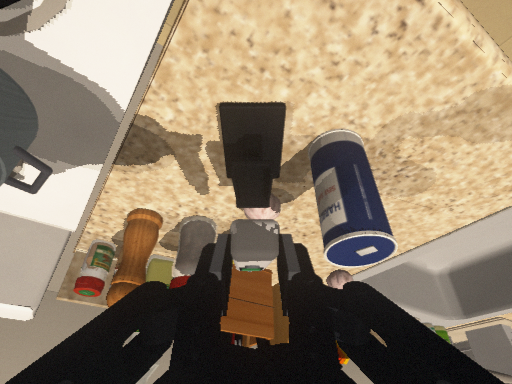

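The thermometer is held (tail at (255,240) between the fingers) and the rest is empty at (255,150). Next I go to a pose that looks under the small pan's lid.

```bash
python3 - <<'E'
from h import *
plan(toolR(-11,65),np.array([497,114,325]),vmax=40,wmax=6)
E
```

```text
8 x t [-1.18 -2.88 -1.39] r [2.71 0.87 4.97] | end [496.5 114.2 325.1] err 0.56 mid [474. 228. 255.]
```

Emit:
move_arm(
  increments=[
    {"tx":-1.18,"ty":-2.88,"tz":-1.39,"rx":2.71,"ry":0.87,"rz":4.97,"gripper":-1.0},
    {"tx":-1.18,"ty":-2.88,"tz":-1.39,"rx":2.71,"ry":0.87,"rz":4.97,"gripper":-1.0},
    {"tx":-1.18,"ty":-2.88,"tz":-1.39,"rx":2.71,"ry":0.87,"rz":4.97,"gripper":-1.0},
    {"tx":-1.18,"ty":-2.88,"tz":-1.39,"rx":2.71,"ry":0.87,"rz":4.97,"gripper":-1.0},
    {"tx":-1.18,"ty":-2.88,"tz":-1.39,"rx":2.71,"ry":0.87,"rz":4.97,"gripper":-1.0},
    {"tx":-1.18,"ty":-2.88,"tz":-1.39,"rx":2.71,"ry":0.87,"rz":4.97,"gripper":-1.0},
    {"tx":-1.18,"ty":-2.88,"tz":-1.39,"rx":2.71,"ry":0.87,"rz":4.97,"gripper":-1.0},
    {"tx":-1.18,"ty":-2.88,"tz":-1.39,"rx":2.71,"ry":0.87,"rz":4.97,"gripper":-1.0},
    {"tx":0.0,"ty":0.0,"tz":0.0,"rx":0.0,"ry":0.0,"rz":0.0,"gripper":-1.0},
    {"tx":0.0,"ty":0.0,"tz":0.0,"rx":0.0,"ry":0.0,"rz":0.0,"gripper":-1.0},
  ],
)

```text
clock: 8.45
eef_pos: [497.2, 114.3, 323.3]
tcp_rot: [-3.14, 0.435, 2.951]
contact_force: [0.3, -0.1, -2.0]
opening: 0.282
```

```bash
python3 look.py w5 pan_small_spot pan_small pan_small_lid_edge thermometer_nose
```

```text
[497.2 114.3 323.3] [ 0.39 -0.15  2.01 -0.29  0.94 -0.85] [ 0.3 -0.1 -2. ]
pan_small_spot 0.91 123 251 [601.  87.  21.]
pan_small 0.6 120 251 [596.  88.  21.]
pan_small_lid_edge 0.66 178 248 [574.  91. 187.]
thermometer_nose 0.93 261 247 [497. 109. 348.]
```

View pics/w5.png

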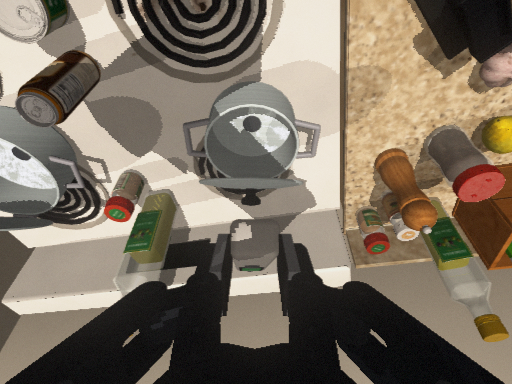

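The look under the lid shows the dark spot at (251,124), the lid edge at row 180 and the grip at (255,240). Spot z is 21, so the pan stands 10 mm up on its coil.

```bash
cat >> h.py <<'E'
TX=np.array([-.613,.003,.790]);TX/=np.linalg.norm(TX);TO=np.array([-30.9,.5,21.1]);AL=np.degrees(np.arctan2(.613,.79))
def readpose(spot,yaw,e,dist):
    """tool pose with the nose dist from spot, measuring along yaw, e below level"""
    R=toolR(yaw,e+AL);return R,np.asarray(spot)-R@(TX*(dist+75)+TO)
def nose(R,p): return p+R@(TO+75*TX)
E
python3 - <<'E'
from h import *
im=np.load('w5i.npy').astype(float);W=np.load('w5.npy')
m=r.camera_model('wrist');T=np.array(m['hand_eye']);R,p=cur();C=R@T[:3,3]+p
def dep(u,v,z):
    q=R@T[:3,:3]@np.array([(u-m['cx'])/m['fx'],(v-m['cy'])/m['fy'],1]);return C+q*(z-C[2])/q[2]
for(n,u0,v0)in(('small',251,124),('large',17,152)):
    a=im[v0-14:v0+15,max(0,u0-16):u0+17].mean(2);ys,xs=np.where(a<70);w=W[v0-14:v0+15,max(0,u0-16):u0+17][a<70]
    print(n,len(ys),dep(xs.mean()+max(0,u0-16),ys.mean()+v0-14,21).round(1),'z',np.nanmedian(w[:,2]).round(1))
X=W.reshape(-1,3);X=X[~np.isnan(X).any(1)]
c=np.array([601,87])
rim=X[(abs(X[:,2]-86)<4)];rr=np.hypot(*(rim[:,:2]-c).T);hn=rim[(rr>80)&(rr<104)];rm=rim[(rr<74)&(rr>60)]
from scipy.optimize import least_squares
f=least_squares(lambda p:np.hypot(rm[:,0]-p[0],rm[:,1]-p[1])-67,c,loss='soft_l1',f_scale=2);print('rim',len(rm),f.x.round(1))
h1=X[(X[:,2]>50)&(X[:,2]<90)];rr=np.hypot(*(h1[:,:2]-c).T);h1=h1[(rr>80)&(rr<104)]
a=np.degrees(np.arctan2(h1[:,1]-c[1],h1[:,0]-c[0]));print('handles',np.median(a[(a>50)&(a<110)]),np.median(a[(a<-70)&(a>-130)]))
S=np.array([601,87,21])
Rr,pr=readpose(S,-11,65,210);print(pr,nose(R,p).round(),nose(Rr,pr).round())
a=plan(R,p+np.array([-70,14,20]),n=3);plan(Rr,pr,start=a)
E
```

```text
small 76 [603.9  80.1  21. ] z 21.1
large 102 [ 585.4 -324.4   21. ] z 21.6
rim 741 [602.  88.]
handles 80.84989495781207 -104.02792242138787
[457.5235255  113.50858721 306.72234498] [598.  96. 283.] [514. 103. 211.]
3 x t [ 1.88  0.01 -1.61] r [0. 0. 0.] | end [426.1 128.6 343.3] err 0.2 mid [473. 119. 330.]
6 x t [-0.47 -0.15  0.7 ] r [-0.02  6.28  0.02] | end [457.7 113.2 307. ] err 0.43 mid [445. 120. 328.]
```

Emit:
move_arm(
  increments=[
    {"tx":1.88,"ty":0.0,"tz":-1.61,"rx":0.0,"ry":0.0,"rz":0.0,"gripper":-1.0},
    {"tx":1.88,"ty":0.0,"tz":-1.61,"rx":0.0,"ry":0.0,"rz":0.0,"gripper":-1.0},
    {"tx":1.88,"ty":0.0,"tz":-1.61,"rx":0.0,"ry":0.0,"rz":0.0,"gripper":-1.0},
    {"tx":-0.47,"ty":-0.15,"tz":0.7,"rx":0.0,"ry":6.3,"rz":0.0,"gripper":-1.0},
    {"tx":-0.47,"ty":-0.15,"tz":0.7,"rx":0.0,"ry":6.3,"rz":0.0,"gripper":-1.0},
    {"tx":-0.47,"ty":-0.15,"tz":0.7,"rx":0.0,"ry":6.3,"rz":0.0,"gripper":-1.0},
    {"tx":-0.47,"ty":-0.15,"tz":0.7,"rx":0.0,"ry":6.3,"rz":0.0,"gripper":-1.0},
    {"tx":-0.47,"ty":-0.15,"tz":0.7,"rx":0.0,"ry":6.3,"rz":0.0,"gripper":-1.0},
    {"tx":-0.47,"ty":-0.15,"tz":0.7,"rx":0.0,"ry":6.3,"rz":0.0,"gripper":-1.0},
    {"tx":0.0,"ty":0.0,"tz":0.0,"rx":0.0,"ry":0.0,"rz":0.0,"gripper":-1.0},
    {"tx":0.0,"ty":0.0,"tz":0.0,"rx":0.0,"ry":0.0,"rz":0.0,"gripper":-1.0},
  ],
)

```text
clock: 9.8
eef_pos: [458.2, 112.5, 306.9]
tcp_rot: [-3.139, -0.225, 2.949]
contact_force: [-0.5, -0.6, -0.8]
opening: 0.284
```

```bash
cat > chk.py <<'E'
from h import *
import sys
R,p=cur();s=r.sense();print(s['clock'],np.round(s['qpos'],2),'tool',p.round(1),'down/yaw',np.degrees(np.arctan2(-R[2,2],np.hypot(R[0,2],R[1,2]))).round(1),np.degrees(np.arctan2(-R[0,1],R[1,1])).round(1))
x=R@TX;O=p+R@TO;print('pred O',O.round(1),'x',x.round(3),'nose',nose(R,p).round(1),'tail',(O-75*x).round(1))
im,d=r.grab_frame('scene');W=cloud('scene',d);cv2.imwrite('pics/s_%s.png'%sys.argv[1],im[:,:,::-1])
m=r.camera_model('scene')
def pj(X):q=np.array(m['R'])@X+np.array(m['t']);return (q[1]/q[2]*m['fy']+m['cy'],q[0]/q[2]*m['fx']+m['cx'])
print('pred px nose',np.round(pj(nose(R,p)),1),'O',np.round(pj(O),1))
for q in('thermometer_nose','thermometer'):
    for o in r.place_of(q,'scene')[:2]:print(q,round(o['confidence'],2),np.round(o['location'],1))
o=r.cut_out('thermometer','scene')
for k in o[:1]:
    X=W[k['mask']];X=X[~np.isnan(X).any(1)];X=X[np.linalg.norm(X-O,axis=1)<110]
    if len(X)>10:
        c=X.mean(0);a=np.linalg.svd(X-c,full_matrices=False)[2][0];a*=np.sign(a@x);t=(X-c)@a;print('conf',k['confidence'],k['bbox'],len(X),'c',c.round(),'axis',a.round(3),'angle to pred',np.degrees(np.arccos(a@x)).round(1),'ends',(c+a*t.min()).round(),(c+a*t.max()).round())
x0,y0=int(pj(O)[1]),int(pj(O)[0]);cv2.imwrite('pics/c_%s.png'%sys.argv[1],cv2.resize(im[max(0,y0-60):y0+80,max(0,x0-70):x0+70,::-1],(560,560),interpolation=cv2.INTER_CUBIC))
E
python3 chk.py 1
```

```text
9.8 [ 0.18  0.15  1.68  0.08  1.51 -1.21] tool [458.2 112.5 306.9] down/yaw 77.1 -11.0
pred O [483.3 108.1 279.5] x [ 0.414 -0.08  -0.907] nose [514.3 102.1 211.5] tail [452.2 114.1 347.5]
pred px nose [150.7 276.1] O [132.2 288. ]
thermometer_nose 0.82 [149.5 278.5]
thermometer 0.59 [133.7 286.9]
thermometer 0.57 [ 86.4 248.4]
conf 0.79 [271.4, 113.4, 301.7, 153.6] 320 c [489. 115. 278.] axis [ 0.42  -0.141 -0.897] angle to pred 3.5 ends [456. 126. 349.] [522. 104. 208.]
```

View pics/c_1.png

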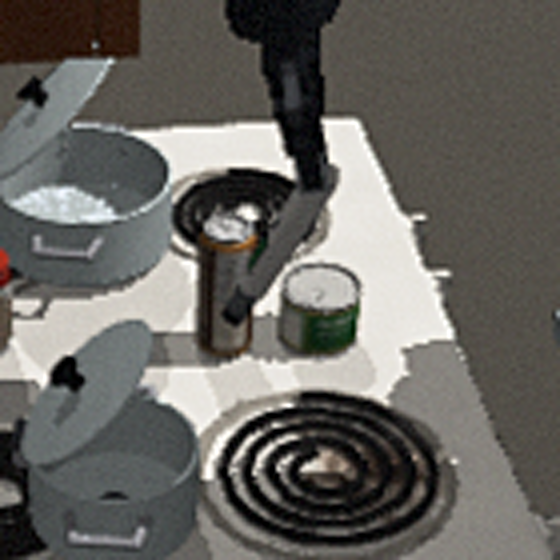

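The thermometer hangs as predicted: detected nose px (149.5,278.5) against predicted (150.7,276.1), pointing at the small pan's mouth. Going in along its axis.

```bash
python3 - <<'E'
from h import *
R,p=readpose([602,87.5,21],-11,65,64);plan(R,p,vmax=18)
E
```

```text
9 x t [-1.01  0.02  1.3 ] r [-0.01  0.01  0.01] | end [519.5 102.7 174.8] err 0.52 mid [485. 108. 249.]
```

Emit:
move_arm(
  increments=[
    {"tx":-1.01,"ty":0.02,"tz":1.3,"rx":0.0,"ry":0.0,"rz":0.0,"gripper":-1.0},
    {"tx":-1.01,"ty":0.02,"tz":1.3,"rx":0.0,"ry":0.0,"rz":0.0,"gripper":-1.0},
    {"tx":-1.01,"ty":0.02,"tz":1.3,"rx":0.0,"ry":0.0,"rz":0.0,"gripper":-1.0},
    {"tx":-1.01,"ty":0.02,"tz":1.3,"rx":0.0,"ry":0.0,"rz":0.0,"gripper":-1.0},
    {"tx":-1.01,"ty":0.02,"tz":1.3,"rx":0.0,"ry":0.0,"rz":0.0,"gripper":-1.0},
    {"tx":-1.01,"ty":0.02,"tz":1.3,"rx":0.0,"ry":0.0,"rz":0.0,"gripper":-1.0},
    {"tx":-1.01,"ty":0.02,"tz":1.3,"rx":0.0,"ry":0.0,"rz":0.0,"gripper":-1.0},
    {"tx":-1.01,"ty":0.02,"tz":1.3,"rx":0.0,"ry":0.0,"rz":0.0,"gripper":-1.0},
    {"tx":-1.01,"ty":0.02,"tz":1.3,"rx":0.0,"ry":0.0,"rz":0.0,"gripper":-1.0},
    {"tx":0.0,"ty":0.0,"tz":0.0,"rx":0.0,"ry":0.0,"rz":0.0,"gripper":-1.0},
    {"tx":0.0,"ty":0.0,"tz":0.0,"rx":0.0,"ry":0.0,"rz":0.0,"gripper":-1.0},
  ],
)

```text
clock: 11.1
eef_pos: [519.7, 102.2, 173.5]
tcp_rot: [-3.14, -0.225, 2.949]
contact_force: [0.1, -0.3, -0.2]
opening: 0.278
```

```bash
python3 look.py w6 pan_small_spot thermometer_nose; python3 chk.py 2; python3 - <<'E'
import cv2,numpy as np
a=cv2.imread('pics/c_2.png');b=cv2.imread('pics/w6.png');b=cv2.resize(b[60:300,130:380],(400,384))
o=np.zeros((400,800,3),np.uint8);o[:400,:400]=cv2.resize(a,(400,400));o[:384,400:]=b;cv2.imwrite('pics/d2.png',o)
E
```

```text
[519.7 102.2 173.5] [ 0.14  0.36  1.71  0.07  1.28 -1.27] [ 0.1 -0.3 -0.2]
pan_small_spot 0.93 268 257 [550.  97. 164.]
thermometer_nose 0.71 264 249 [543.  94. 176.]
11.25 [ 0.14  0.36  1.71  0.07  1.28 -1.27] tool [520.1 102.3 174.5] down/yaw 77.2 -11.0
pred O [545.2  97.9 147.1] x [ 0.416 -0.079 -0.906] nose [576.3  92.   79.1] tail [514.  103.8 215.1]
pred px nose [183.8 254.7] O [167.5 265.2]
thermometer_nose 0.74 [185.6 253.1]
thermometer 0.52 [167.8 263.9]
conf 0.76 [251.8, 158.7, 276.2, 186.8] 247 c [554. 102. 138.] axis [ 0.351 -0.244 -0.904] angle to pred 10.2 ends [530. 118. 198.] [585.  80.  57.]
```

View pics/d2.png

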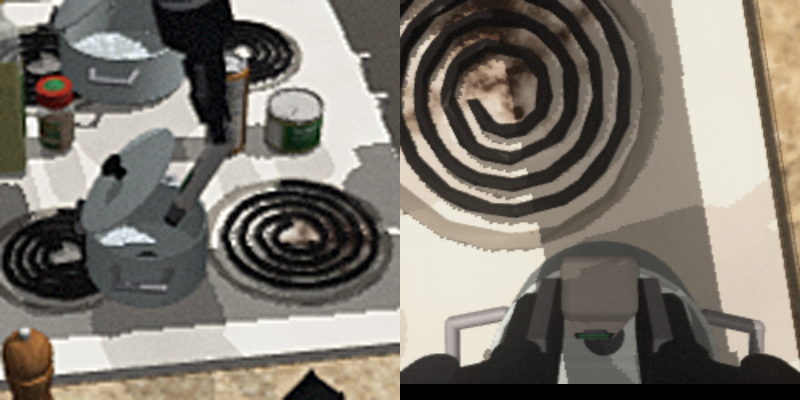

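The nose is under the lid edge, clear of the rim, and the dark spot at (607,342) in the right half lies straight on the thermometer's line. Nose-to-spot is about 64 mm by calculation, so I hold.

Emit:
move_arm(
  increments=[
    {"tx":0.0,"ty":0.0,"tz":0.0,"rx":0.0,"ry":0.0,"rz":0.0,"gripper":-1.0},
    {"tx":0.0,"ty":0.0,"tz":0.0,"rx":0.0,"ry":0.0,"rz":0.0,"gripper":-1.0},
    {"tx":0.0,"ty":0.0,"tz":0.0,"rx":0.0,"ry":0.0,"rz":0.0,"gripper":-1.0},
    {"tx":0.0,"ty":0.0,"tz":0.0,"rx":0.0,"ry":0.0,"rz":0.0,"gripper":-1.0},
    {"tx":0.0,"ty":0.0,"tz":0.0,"rx":0.0,"ry":0.0,"rz":0.0,"gripper":-1.0},
    {"tx":0.0,"ty":0.0,"tz":0.0,"rx":0.0,"ry":0.0,"rz":0.0,"gripper":-1.0},
    {"tx":0.0,"ty":0.0,"tz":0.0,"rx":0.0,"ry":0.0,"rz":0.0,"gripper":-1.0},
    {"tx":0.0,"ty":0.0,"tz":0.0,"rx":0.0,"ry":0.0,"rz":0.0,"gripper":-1.0},
    {"tx":0.0,"ty":0.0,"tz":0.0,"rx":0.0,"ry":0.0,"rz":0.0,"gripper":-1.0},
    {"tx":0.0,"ty":0.0,"tz":0.0,"rx":0.0,"ry":0.0,"rz":0.0,"gripper":-1.0},
    {"tx":0.0,"ty":0.0,"tz":0.0,"rx":0.0,"ry":0.0,"rz":0.0,"gripper":-1.0},
    {"tx":0.0,"ty":0.0,"tz":0.0,"rx":0.0,"ry":0.0,"rz":0.0,"gripper":-1.0},
  ],
)

```text
clock: 12.65
eef_pos: [519.8, 102.2, 173.7]
tcp_rot: [-3.14, -0.224, 2.949]
contact_force: [-0.5, 0.1, -0.4]
opening: 0.285
```

Emit:
move_arm(
  increments=[
    {"tx":0.0,"ty":0.0,"tz":0.0,"rx":0.0,"ry":0.0,"rz":0.0,"gripper":-1.0},
    {"tx":0.0,"ty":0.0,"tz":0.0,"rx":0.0,"ry":0.0,"rz":0.0,"gripper":-1.0},
    {"tx":0.0,"ty":0.0,"tz":0.0,"rx":0.0,"ry":0.0,"rz":0.0,"gripper":-1.0},
    {"tx":0.0,"ty":0.0,"tz":0.0,"rx":0.0,"ry":0.0,"rz":0.0,"gripper":-1.0},
    {"tx":0.0,"ty":0.0,"tz":0.0,"rx":0.0,"ry":0.0,"rz":0.0,"gripper":-1.0},
    {"tx":0.0,"ty":0.0,"tz":0.0,"rx":0.0,"ry":0.0,"rz":0.0,"gripper":-1.0},
    {"tx":0.0,"ty":0.0,"tz":0.0,"rx":0.0,"ry":0.0,"rz":0.0,"gripper":-1.0},
    {"tx":0.0,"ty":0.0,"tz":0.0,"rx":0.0,"ry":0.0,"rz":0.0,"gripper":-1.0},
    {"tx":0.0,"ty":0.0,"tz":0.0,"rx":0.0,"ry":0.0,"rz":0.0,"gripper":-1.0},
    {"tx":0.0,"ty":0.0,"tz":0.0,"rx":0.0,"ry":0.0,"rz":0.0,"gripper":-1.0},
    {"tx":0.0,"ty":0.0,"tz":0.0,"rx":0.0,"ry":0.0,"rz":0.0,"gripper":-1.0},
    {"tx":0.0,"ty":0.0,"tz":0.0,"rx":0.0,"ry":0.0,"rz":0.0,"gripper":-1.0},
  ],
)

```text
clock: 13.85
eef_pos: [519.8, 102.2, 173.7]
tcp_rot: [-3.14, -0.224, 2.949]
contact_force: [-0.9, 0.7, -1.5]
opening: 0.281
```

```bash
python3 - <<'E'
from h import *
R,p=cur();print(p,r.sense()['clock'])
a=readpose([602,87.5,21],-11,65,215);a=plan(*a,vmax=22)
# look pose at the large pan: tool 65 down, on the mouth side
L=np.array([587,-317,21]);h=np.array([np.cos(np.radians(-15)),np.sin(np.radians(-15)),0])
q=L-125*h;q[2]=330
b=plan(toolR(-15,70),q,start=a,vmax=40);print(q,nose(*b))
E
```

```text
[519.79786442 102.18393479 173.74738613] 13.85
7 x t [ 1.33 -0.   -1.71] r [-0.01 -0.01 -0.  ] | end [456.8 114.6 311.1] err 0.41 mid [493. 108. 233.]
10 x t [-1.   -3.87 -0.14] r [ 0.02 -3.28  0.4 ] | end [ 466.8 -284.4  329.6] err 0.78 mid [466. -85. 313.]
[ 466.25927171 -284.64761936  330.        ] [ 563.39986667 -309.37454642  280.39710597]
```

Emit:
move_arm(
  increments=[
    {"tx":1.33,"ty":0.0,"tz":-1.71,"rx":0.0,"ry":0.0,"rz":0.0,"gripper":-1.0},
    {"tx":1.33,"ty":0.0,"tz":-1.71,"rx":0.0,"ry":0.0,"rz":0.0,"gripper":-1.0},
    {"tx":1.33,"ty":0.0,"tz":-1.71,"rx":0.0,"ry":0.0,"rz":0.0,"gripper":-1.0},
    {"tx":1.33,"ty":0.0,"tz":-1.71,"rx":0.0,"ry":0.0,"rz":0.0,"gripper":-1.0},
    {"tx":1.33,"ty":0.0,"tz":-1.71,"rx":0.0,"ry":0.0,"rz":0.0,"gripper":-1.0},
    {"tx":1.33,"ty":0.0,"tz":-1.71,"rx":0.0,"ry":0.0,"rz":0.0,"gripper":-1.0},
    {"tx":1.33,"ty":0.0,"tz":-1.71,"rx":0.0,"ry":0.0,"rz":0.0,"gripper":-1.0},
    {"tx":0.0,"ty":0.0,"tz":0.0,"rx":0.0,"ry":0.0,"rz":0.0,"gripper":-1.0},
  ],
)

```text
clock: 14.65
eef_pos: [457.4, 115.0, 313.5]
tcp_rot: [3.141, -0.221, 2.95]
contact_force: [0.5, -0.7, -2.5]
opening: 0.284
```

Emit:
move_arm(
  increments=[
    {"tx":-1.0,"ty":-3.87,"tz":-0.14,"rx":0.0,"ry":-3.28,"rz":0.4,"gripper":-1.0},
    {"tx":-1.0,"ty":-3.87,"tz":-0.14,"rx":0.0,"ry":-3.28,"rz":0.4,"gripper":-1.0},
    {"tx":-1.0,"ty":-3.87,"tz":-0.14,"rx":0.0,"ry":-3.28,"rz":0.4,"gripper":-1.0},
    {"tx":-1.0,"ty":-3.87,"tz":-0.14,"rx":0.0,"ry":-3.28,"rz":0.4,"gripper":-1.0},
    {"tx":-1.0,"ty":-3.87,"tz":-0.14,"rx":0.0,"ry":-3.28,"rz":0.4,"gripper":-1.0},
    {"tx":-1.0,"ty":-3.87,"tz":-0.14,"rx":0.0,"ry":-3.28,"rz":0.4,"gripper":-1.0},
    {"tx":-1.0,"ty":-3.87,"tz":-0.14,"rx":0.0,"ry":-3.28,"rz":0.4,"gripper":-1.0},
    {"tx":-1.0,"ty":-3.87,"tz":-0.14,"rx":0.0,"ry":-3.28,"rz":0.4,"gripper":-1.0},
    {"tx":-1.0,"ty":-3.87,"tz":-0.14,"rx":0.0,"ry":-3.28,"rz":0.4,"gripper":-1.0},
    {"tx":-1.0,"ty":-3.87,"tz":-0.14,"rx":0.0,"ry":-3.28,"rz":0.4,"gripper":-1.0},
    {"tx":0.0,"ty":0.0,"tz":0.0,"rx":0.0,"ry":0.0,"rz":0.0,"gripper":-1.0},
    {"tx":0.0,"ty":0.0,"tz":0.0,"rx":0.0,"ry":0.0,"rz":0.0,"gripper":-1.0},
  ],
)

```text
clock: 15.85
eef_pos: [466.0, -285.1, 328.1]
tcp_rot: [3.138, 0.346, 2.877]
contact_force: [-0.5, 0.7, -1.0]
opening: 0.282
```

```bash
python3 look.py w7 pan_large_spot pan_large pan_large_lid_edge; python3 - <<'E'
from h import *
from scipy.optimize import least_squares
W=np.load('w7.npy');X=W.reshape(-1,3);X=X[~np.isnan(X).any(1)]
c=np.array([587,-317])
rim=X[(abs(X[:,2]-86)<4)];rr=np.hypot(*(rim[:,:2]-c).T);rm=rim[(rr<96)&(rr>78)]
f=least_squares(lambda p:np.hypot(rm[:,0]-p[0],rm[:,1]-p[1])-87,c,loss='soft_l1',f_scale=2);c=f.x;print('rim',len(rm),c.round(1))
h1=X[(X[:,2]>50)&(X[:,2]<90)];rr=np.hypot(*(h1[:,:2]-c).T);h1=h1[(rr>98)&(rr<124)]
a=np.degrees(np.arctan2(h1[:,1]-c[1],h1[:,0]-c[0]));print('handles',len(a),np.median(a[(a>50)&(a<110)]),np.median(a[(a<-70)&(a>-130)]))
E
```

```text
[ 466.  -285.1  328.1] [-0.64 -0.06  1.89  0.15  0.99 -2.01] [-0.5  0.7 -1. ]
pan_large_spot 0.63 148 253 [ 587. -319.   22.]
pan_large 0.6 143 255 [ 578. -313.   22.]
pan_large_lid_edge 0.55 215 250 [ 558. -314.  217.]
rim 1086 [ 584.6 -318.2]
handles 605 76.74805635392677 -107.16350118482708
```

```bash
python3 - <<'E'
from h import *
R,p=cur();S=[586,-318.5,21];h=R[:,2]*[1,1,0];h/=np.linalg.norm(h)
a=plan(R,p-70*h+[0,0,15],n=3)
b=plan(*readpose(S,-15,62,215),start=a);c=plan(*readpose(S,-15,62,64),start=b,n=9);print(nose(*a),nose(*b),nose(*c))
E
```

```text
3 x t [ 2.02 -0.02 -1.26] r [0. 0. 0.] | end [ 399.7 -265.9  343.8] err 0.18 mid [ 445. -277.  334.]
5 x t [-0.5  -0.08  0.9 ] r [0.04 5.94 0.03] | end [ 428.3 -277.6  303.1] err 0.13 mid [ 414. -271.  329.]
9 x t [-1.03  0.    1.33] r [-0.  0. -0.] | end [ 496.9 -296.   169.4] err 0.59 mid [ 459. -286.  244.]
[ 496.2085437  -290.59332283  294.39906405] [ 488.47007471 -292.99043778  210.87839052] [ 557.01372831 -311.36668108   77.14185388]
```

Emit:
move_arm(
  increments=[
    {"tx":2.02,"ty":0.0,"tz":-1.26,"rx":0.0,"ry":0.0,"rz":0.0,"gripper":-1.0},
    {"tx":2.02,"ty":0.0,"tz":-1.26,"rx":0.0,"ry":0.0,"rz":0.0,"gripper":-1.0},
    {"tx":2.02,"ty":0.0,"tz":-1.26,"rx":0.0,"ry":0.0,"rz":0.0,"gripper":-1.0},
    {"tx":-0.5,"ty":-0.08,"tz":0.9,"rx":0.04,"ry":5.94,"rz":0.03,"gripper":-1.0},
    {"tx":-0.5,"ty":-0.08,"tz":0.9,"rx":0.04,"ry":5.94,"rz":0.03,"gripper":-1.0},
    {"tx":-0.5,"ty":-0.08,"tz":0.9,"rx":0.04,"ry":5.94,"rz":0.03,"gripper":-1.0},
    {"tx":-0.5,"ty":-0.08,"tz":0.9,"rx":0.04,"ry":5.94,"rz":0.03,"gripper":-1.0},
    {"tx":-0.5,"ty":-0.08,"tz":0.9,"rx":0.04,"ry":5.94,"rz":0.03,"gripper":-1.0},
    {"tx":0.0,"ty":0.0,"tz":0.0,"rx":0.0,"ry":0.0,"rz":0.0,"gripper":-1.0},
    {"tx":0.0,"ty":0.0,"tz":0.0,"rx":0.0,"ry":0.0,"rz":0.0,"gripper":-1.0},
  ],
)

```text
clock: 17.05
eef_pos: [428.9, -277.2, 302.7]
tcp_rot: [3.141, -0.17, 2.88]
contact_force: [-0.7, -1.2, -1.1]
opening: 0.283
```

```bash
python3 - <<'E'
from h import *
plan(*readpose([586,-318.5,21],-15,62,64),n=9)
E
```

```text
9 x t [-1.02 -0.    1.32] r [0.   0.01 0.  ] | end [ 496.8 -295.3  170. ] err 0.33 mid [ 459. -285.  244.]
```

Emit:
move_arm(
  increments=[
    {"tx":-1.02,"ty":0.0,"tz":1.32,"rx":0.0,"ry":0.0,"rz":0.0,"gripper":-1.0},
    {"tx":-1.02,"ty":0.0,"tz":1.32,"rx":0.0,"ry":0.0,"rz":0.0,"gripper":-1.0},
    {"tx":-1.02,"ty":0.0,"tz":1.32,"rx":0.0,"ry":0.0,"rz":0.0,"gripper":-1.0},
    {"tx":-1.02,"ty":0.0,"tz":1.32,"rx":0.0,"ry":0.0,"rz":0.0,"gripper":-1.0},
    {"tx":-1.02,"ty":0.0,"tz":1.32,"rx":0.0,"ry":0.0,"rz":0.0,"gripper":-1.0},
    {"tx":-1.02,"ty":0.0,"tz":1.32,"rx":0.0,"ry":0.0,"rz":0.0,"gripper":-1.0},
    {"tx":-1.02,"ty":0.0,"tz":1.32,"rx":0.0,"ry":0.0,"rz":0.0,"gripper":-1.0},
    {"tx":-1.02,"ty":0.0,"tz":1.32,"rx":0.0,"ry":0.0,"rz":0.0,"gripper":-1.0},
    {"tx":-1.02,"ty":0.0,"tz":1.32,"rx":0.0,"ry":0.0,"rz":0.0,"gripper":-1.0},
    {"tx":0.0,"ty":0.0,"tz":0.0,"rx":0.0,"ry":0.0,"rz":0.0,"gripper":-1.0},
    {"tx":0.0,"ty":0.0,"tz":0.0,"rx":0.0,"ry":0.0,"rz":0.0,"gripper":-1.0},
  ],
)

```text
clock: 18.15
eef_pos: [496.0, -296.4, 170.6]
tcp_rot: [-3.141, -0.171, 2.878]
contact_force: [-0.1, -0.3, -0.4]
opening: 0.285
```

```bash
python3 look.py w8 pan_large_spot; python3 chk.py 3; python3 - <<'E'
import cv2,numpy as np
a=cv2.imread('pics/c_3.png');b=cv2.imread('pics/w8.png');b=cv2.resize(b[130:370,130:380],(400,384))
o=np.zeros((400,800,3),np.uint8);o[:400,:400]=cv2.resize(a,(400,400));o[:384,400:]=b;cv2.imwrite('pics/d3.png',o)
E
```

```text
[ 496.  -296.4  170.6] [-0.51  0.41  1.64 -0.04  1.26 -1.8 ] [-0.1 -0.3 -0.4]
pan_large_spot 0.63 265 258 [ 523. -302.  168.]
18.25 [-0.51  0.41  1.64 -0.04  1.26 -1.8 ] tool [ 496.2 -296.7  171.6] down/yaw 80.3 -15.1
pred O [ 522.3 -303.2  145.6] x [ 0.455 -0.12  -0.882] nose [ 556.5 -312.3   79.4] tail [ 488.2 -294.2  211.7]
pred px nose [116.  245.5] O [101.6 254.8]
thermometer_nose 0.66 [114.4 247.2]
thermometer 0.48 [103.9 255.1]
conf 0.45 [244.0, 88.0, 264.9, 118.1] 159 c [ 531. -296.  137.] axis [ 0.433 -0.187 -0.882] angle to pred 4.1 ends [ 496. -281.  208.] [ 563. -310.   73.]
```

View pics/d3.png

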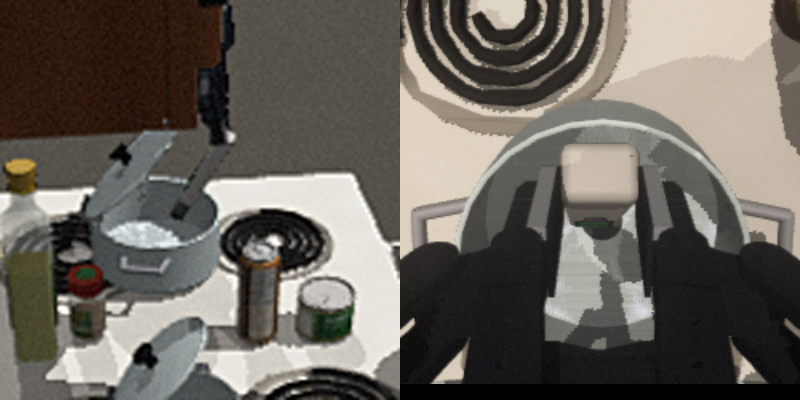

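The spot shows at (600,230) in the right half, centred under the thermometer, and the nose is inside the pan clear of rim and lid. Nose-to-spot is about 65 mm by calculation, so I hold.

Emit:
move_arm(
  increments=[
    {"tx":0.0,"ty":0.0,"tz":0.0,"rx":0.0,"ry":0.0,"rz":0.0,"gripper":-1.0},
    {"tx":0.0,"ty":0.0,"tz":0.0,"rx":0.0,"ry":0.0,"rz":0.0,"gripper":-1.0},
    {"tx":0.0,"ty":0.0,"tz":0.0,"rx":0.0,"ry":0.0,"rz":0.0,"gripper":-1.0},
    {"tx":0.0,"ty":0.0,"tz":0.0,"rx":0.0,"ry":0.0,"rz":0.0,"gripper":-1.0},
    {"tx":0.0,"ty":0.0,"tz":0.0,"rx":0.0,"ry":0.0,"rz":0.0,"gripper":-1.0},
    {"tx":0.0,"ty":0.0,"tz":0.0,"rx":0.0,"ry":0.0,"rz":0.0,"gripper":-1.0},
    {"tx":0.0,"ty":0.0,"tz":0.0,"rx":0.0,"ry":0.0,"rz":0.0,"gripper":-1.0},
    {"tx":0.0,"ty":0.0,"tz":0.0,"rx":0.0,"ry":0.0,"rz":0.0,"gripper":-1.0},
    {"tx":0.0,"ty":0.0,"tz":0.0,"rx":0.0,"ry":0.0,"rz":0.0,"gripper":-1.0},
    {"tx":0.0,"ty":0.0,"tz":0.0,"rx":0.0,"ry":0.0,"rz":0.0,"gripper":-1.0},
    {"tx":0.0,"ty":0.0,"tz":0.0,"rx":0.0,"ry":0.0,"rz":0.0,"gripper":-1.0},
    {"tx":0.0,"ty":0.0,"tz":0.0,"rx":0.0,"ry":0.0,"rz":0.0,"gripper":-1.0},
  ],
)

```text
clock: 19.65
eef_pos: [496.1, -296.5, 171.0]
tcp_rot: [-3.141, -0.17, 2.878]
contact_force: [0.5, 0.2, -1.3]
opening: 0.283
```

Emit:
move_arm(
  increments=[
    {"tx":0.0,"ty":0.0,"tz":0.0,"rx":0.0,"ry":0.0,"rz":0.0,"gripper":-1.0},
    {"tx":0.0,"ty":0.0,"tz":0.0,"rx":0.0,"ry":0.0,"rz":0.0,"gripper":-1.0},
    {"tx":0.0,"ty":0.0,"tz":0.0,"rx":0.0,"ry":0.0,"rz":0.0,"gripper":-1.0},
    {"tx":0.0,"ty":0.0,"tz":0.0,"rx":0.0,"ry":0.0,"rz":0.0,"gripper":-1.0},
    {"tx":0.0,"ty":0.0,"tz":0.0,"rx":0.0,"ry":0.0,"rz":0.0,"gripper":-1.0},
    {"tx":0.0,"ty":0.0,"tz":0.0,"rx":0.0,"ry":0.0,"rz":0.0,"gripper":-1.0},
    {"tx":0.0,"ty":0.0,"tz":0.0,"rx":0.0,"ry":0.0,"rz":0.0,"gripper":-1.0},
    {"tx":0.0,"ty":0.0,"tz":0.0,"rx":0.0,"ry":0.0,"rz":0.0,"gripper":-1.0},
    {"tx":0.0,"ty":0.0,"tz":0.0,"rx":0.0,"ry":0.0,"rz":0.0,"gripper":-1.0},
    {"tx":0.0,"ty":0.0,"tz":0.0,"rx":0.0,"ry":0.0,"rz":0.0,"gripper":-1.0},
    {"tx":0.0,"ty":0.0,"tz":0.0,"rx":0.0,"ry":0.0,"rz":0.0,"gripper":-1.0},
    {"tx":0.0,"ty":0.0,"tz":0.0,"rx":0.0,"ry":0.0,"rz":0.0,"gripper":-1.0},
  ],
)

```text
clock: 20.85
eef_pos: [496.1, -296.5, 171.0]
tcp_rot: [-3.141, -0.17, 2.878]
contact_force: [0.1, 0.1, -1.1]
opening: 0.286
```

```bash
python3 - <<'E'
from h import *
S=[586,-318.5,21];print(r.sense()['eef_pos'])
a=plan(*readpose(S,-15,62,225),n=7)
b=plan(toolR(5,85),[450,0,330],start=a,vmax=40)
c=plan(toolR(34.3,62),[405,321,205],start=b,vmax=40)
for q in(a,b,c):print(nose(*q).round())
E
```

```text
[ 496.07590856 -296.5425212   170.96668102]
7 x t [ 1.4   0.01 -1.8 ] r [-0.    0.01 -0.01] | end [ 423.7 -276.3  311.8] err 0.24 mid [ 465. -288.  231.]
7 x t [ 0.08  3.99 -0.23] r [ 0.12 -2.1  -2.87] | end [4.502e+02 2.000e-01 3.301e+02] err 0.32 mid [ 447. -159.  319.]
9 x t [-0.23  3.54  1.58] r [-0.93 -2.5  -3.14] | end [404.9 321.4 204.6] err 0.57 mid [444. 143. 271.]
[ 484. -292.  219.]
[533.   8. 257.]
[492. 381. 170.]
```

Emit:
move_arm(
  increments=[
    {"tx":1.4,"ty":0.0,"tz":-1.8,"rx":0.0,"ry":0.0,"rz":0.0,"gripper":-1.0},
    {"tx":1.4,"ty":0.0,"tz":-1.8,"rx":0.0,"ry":0.0,"rz":0.0,"gripper":-1.0},
    {"tx":1.4,"ty":0.0,"tz":-1.8,"rx":0.0,"ry":0.0,"rz":0.0,"gripper":-1.0},
    {"tx":1.4,"ty":0.0,"tz":-1.8,"rx":0.0,"ry":0.0,"rz":0.0,"gripper":-1.0},
    {"tx":1.4,"ty":0.0,"tz":-1.8,"rx":0.0,"ry":0.0,"rz":0.0,"gripper":-1.0},
    {"tx":1.4,"ty":0.0,"tz":-1.8,"rx":0.0,"ry":0.0,"rz":0.0,"gripper":-1.0},
    {"tx":1.4,"ty":0.0,"tz":-1.8,"rx":0.0,"ry":0.0,"rz":0.0,"gripper":-1.0},
    {"tx":0.0,"ty":0.0,"tz":0.0,"rx":0.0,"ry":0.0,"rz":0.0,"gripper":-1.0},
  ],
)

```text
clock: 21.65
eef_pos: [423.7, -277.3, 314.4]
tcp_rot: [-3.14, -0.166, 2.877]
contact_force: [-0.0, 0.1, -0.3]
opening: 0.285
```

Emit:
move_arm(
  increments=[
    {"tx":0.08,"ty":3.99,"tz":-0.23,"rx":0.12,"ry":-2.1,"rz":-2.87,"gripper":-1.0},
    {"tx":0.08,"ty":3.99,"tz":-0.23,"rx":0.12,"ry":-2.1,"rz":-2.87,"gripper":-1.0},
    {"tx":0.08,"ty":3.99,"tz":-0.23,"rx":0.12,"ry":-2.1,"rz":-2.87,"gripper":-1.0},
    {"tx":0.08,"ty":3.99,"tz":-0.23,"rx":0.12,"ry":-2.1,"rz":-2.87,"gripper":-1.0},
    {"tx":0.08,"ty":3.99,"tz":-0.23,"rx":0.12,"ry":-2.1,"rz":-2.87,"gripper":-1.0},
    {"tx":0.08,"ty":3.99,"tz":-0.23,"rx":0.12,"ry":-2.1,"rz":-2.87,"gripper":-1.0},
    {"tx":0.08,"ty":3.99,"tz":-0.23,"rx":0.12,"ry":-2.1,"rz":-2.87,"gripper":-1.0},
    {"tx":0.0,"ty":0.0,"tz":0.0,"rx":0.0,"ry":0.0,"rz":0.0,"gripper":-1.0},
  ],
)

```text
clock: 22.45
eef_pos: [449.5, 3.5, 329.5]
tcp_rot: [3.141, 0.09, -3.05]
contact_force: [0.2, -1.2, -1.5]
opening: 0.284
```

Emit:
move_arm(
  increments=[
    {"tx":-0.23,"ty":3.54,"tz":1.58,"rx":-0.93,"ry":-2.5,"rz":-3.14,"gripper":-1.0},
    {"tx":-0.23,"ty":3.54,"tz":1.58,"rx":-0.93,"ry":-2.5,"rz":-3.14,"gripper":-1.0},
    {"tx":-0.23,"ty":3.54,"tz":1.58,"rx":-0.93,"ry":-2.5,"rz":-3.14,"gripper":-1.0},
    {"tx":-0.23,"ty":3.54,"tz":1.58,"rx":-0.93,"ry":-2.5,"rz":-3.14,"gripper":-1.0},
    {"tx":-0.23,"ty":3.54,"tz":1.58,"rx":-0.93,"ry":-2.5,"rz":-3.14,"gripper":-1.0},
    {"tx":-0.23,"ty":3.54,"tz":1.58,"rx":-0.93,"ry":-2.5,"rz":-3.14,"gripper":-1.0},
    {"tx":-0.23,"ty":3.54,"tz":1.58,"rx":-0.93,"ry":-2.5,"rz":-3.14,"gripper":-1.0},
    {"tx":-0.23,"ty":3.54,"tz":1.58,"rx":-0.93,"ry":-2.5,"rz":-3.14,"gripper":-1.0},
    {"tx":-0.23,"ty":3.54,"tz":1.58,"rx":-0.93,"ry":-2.5,"rz":-3.14,"gripper":-1.0},
    {"tx":0.0,"ty":0.0,"tz":0.0,"rx":0.0,"ry":0.0,"rz":0.0,"gripper":-1.0},
    {"tx":0.0,"ty":0.0,"tz":0.0,"rx":0.0,"ry":0.0,"rz":0.0,"gripper":-1.0},
  ],
)

```text
clock: 23.55
eef_pos: [404.8, 320.7, 203.0]
tcp_rot: [-3.139, 0.487, -2.542]
contact_force: [-0.8, -0.5, -1.7]
opening: 0.283
```

```bash
python3 chk.py 4; python3 - <<'E'
from h import *
g=np.load('grasp.npz');R,p=g['R'],g['p']
y=np.radians(34.5);n=np.array([np.sin(np.radians(20))*np.cos(y),np.sin(np.radians(20))*np.sin(y),np.cos(np.radians(20))])
x=R@TX; a=plan(R,p+55*n-4*x,n=5); b=plan(R,p+8*n-2*x,start=a,n=5);plan(R,p+0.5*n-1*x,start=b,n=3)
E
```

```text
23.55 [ 0.7  -0.05  2.23 -0.11  0.48 -1.38] tool [404.8 320.7 203. ] down/yaw 62.1 34.3
pred O [435.2 342.  198.8] x [ 0.752  0.515 -0.411] nose [491.6 380.7 168. ] tail [378.9 303.4 229.7]
pred px nose [226.6 302.4] O [206.  321.1]
thermometer_nose 0.76 [226.3 300.9]
thermometer 0.61 [205.5 318.7]
thermometer 0.43 [259.3 305.1]
conf 0.94 [299.1, 184.9, 338.8, 229.1] 543 c [441. 348. 203.] axis [ 0.756  0.488 -0.436] angle to pred 2.1 ends [385. 311. 235.] [499. 385. 170.]
5 x t [-0.28  0.05  1.66] r [-0.04 -0.82 -0.02] | end [449.2 352.1 139.6] err 0.27 mid [423. 333. 178.]
5 x t [ 0.72 -0.    0.61] r [ 0. -0. -0.] | end [437.4 344.1  94.6] err 0.26 mid [444. 349. 122.]
3 x t [ 0.17 -0.01  0.18] r [ 0.01 -0.   -0.01] | end [436.4 343.   87.3] err 0.18 mid [437. 344.  92.]
```

Emit:
move_arm(
  increments=[
    {"tx":-0.28,"ty":0.05,"tz":1.66,"rx":-0.04,"ry":-0.82,"rz":-0.02,"gripper":-1.0},
    {"tx":-0.28,"ty":0.05,"tz":1.66,"rx":-0.04,"ry":-0.82,"rz":-0.02,"gripper":-1.0},
    {"tx":-0.28,"ty":0.05,"tz":1.66,"rx":-0.04,"ry":-0.82,"rz":-0.02,"gripper":-1.0},
    {"tx":-0.28,"ty":0.05,"tz":1.66,"rx":-0.04,"ry":-0.82,"rz":-0.02,"gripper":-1.0},
    {"tx":-0.28,"ty":0.05,"tz":1.66,"rx":-0.04,"ry":-0.82,"rz":-0.02,"gripper":-1.0},
    {"tx":0.0,"ty":0.0,"tz":0.0,"rx":0.0,"ry":0.0,"rz":0.0,"gripper":-1.0},
  ],
)

```text
clock: 24.35
eef_pos: [448.9, 351.9, 137.9]
tcp_rot: [3.141, 0.56, -2.543]
contact_force: [-0.4, -0.4, -0.8]
opening: 0.28
```

```bash
cat > dn.py <<'E'
from h import *
import sys
g=np.load('grasp.npz');R,p=g['R'],g['p'];c=cur();s=r.sense()
y=np.radians(34.5);n=np.array([np.sin(np.radians(20))*np.cos(y),np.sin(np.radians(20))*np.sin(y),np.cos(np.radians(20))]);x=R@TX
d=c[1]-p;print(s['clock'],np.round(s['qpos'],2),'F',np.round(s['contact_force'],1),'above',(d@n).round(1),'along',(d@x).round(1),'side',(d@R[:,1]).round(1),'rot err',Ro.from_matrix(R.T@c[0]).as_rotvec(degrees=True).round(2))
h,a,k=map(float,sys.argv[1:4]);plan(R,p+h*n+a*x,n=int(k))
E
python3 dn.py 12 -2 4
```

```text
24.35 [ 0.7   0.15  2.25 -0.27  0.19 -1.22] F [-0.4 -0.4 -0.8] above 53.4 along -3.9 side 0.1 rot err [-0.01  0.13 -0.01]
4 x t [ 0.79 -0.    0.67] r [ 0.   -0.03  0.  ] | end [438.6 344.8  98.4] err 0.25 mid [444. 348. 118.]
```

Emit:
move_arm(
  increments=[
    {"tx":0.79,"ty":0.0,"tz":0.67,"rx":0.0,"ry":-0.03,"rz":0.0,"gripper":-1.0},
    {"tx":0.79,"ty":0.0,"tz":0.67,"rx":0.0,"ry":-0.03,"rz":0.0,"gripper":-1.0},
    {"tx":0.79,"ty":0.0,"tz":0.67,"rx":0.0,"ry":-0.03,"rz":0.0,"gripper":-1.0},
    {"tx":0.79,"ty":0.0,"tz":0.67,"rx":0.0,"ry":-0.03,"rz":0.0,"gripper":-1.0},
    {"tx":0.0,"ty":0.0,"tz":0.0,"rx":0.0,"ry":0.0,"rz":0.0,"gripper":-1.0},
  ],
)

```text
clock: 24.85
eef_pos: [437.9, 344.4, 99.3]
tcp_rot: [-3.14, 0.562, -2.541]
contact_force: [-1.0, 0.1, -0.8]
opening: 0.283
```

```bash
python3 dn.py 1 -1.5 4
```

```text
24.85 [ 0.7   0.21  2.31 -0.73  0.08 -0.75] F [-1.   0.1 -0.8] above 12.6 along -3.3 side 0.2 rot err [ 0.03 -0.02 -0.1 ]
4 x t [ 0.2  -0.    0.21] r [-0.01  0.    0.02] | end [436.  343.1  87.9] err 0.18 mid [437. 344.  94.]
```

Emit:
move_arm(
  increments=[
    {"tx":0.2,"ty":0.0,"tz":0.21,"rx":0.0,"ry":0.0,"rz":0.0,"gripper":-1.0},
    {"tx":0.2,"ty":0.0,"tz":0.21,"rx":0.0,"ry":0.0,"rz":0.0,"gripper":-1.0},
    {"tx":0.2,"ty":0.0,"tz":0.21,"rx":0.0,"ry":0.0,"rz":0.0,"gripper":-1.0},
    {"tx":0.2,"ty":0.0,"tz":0.21,"rx":0.0,"ry":0.0,"rz":0.0,"gripper":-1.0},
    {"tx":0.0,"ty":0.0,"tz":0.0,"rx":0.0,"ry":0.0,"rz":0.0,"gripper":-1.0},
    {"tx":0.0,"ty":0.0,"tz":0.0,"rx":0.0,"ry":0.0,"rz":0.0,"gripper":-1.0},
  ],
)

```text
clock: 25.45
eef_pos: [436.8, 344.5, 89.2]
tcp_rot: [-3.142, 0.565, -2.542]
contact_force: [0.6, 0.7, -1.0]
opening: 0.283
```

```bash
python3 dn.py 0 0 2
```

```text
25.45 [ 0.7   0.24  2.32 -1.14  0.06 -0.34] F [ 0.6  0.7 -1. ] above 2.8 along -0.6 side 0.9 rot err [-0.03 -0.17 -0.07]
2 x t [ 0.09 -0.04  0.11] r [0.02 0.08 0.03] | end [437.  343.6  86.4] err 0.08 mid [437. 344.  88.]
```

Emit:
move_arm(
  increments=[
    {"tx":0.09,"ty":-0.04,"tz":0.11,"rx":0.0,"ry":0.08,"rz":0.0,"gripper":-1.0},
    {"tx":0.09,"ty":-0.04,"tz":0.11,"rx":0.0,"ry":0.08,"rz":0.0,"gripper":-1.0},
    {"tx":0.0,"ty":0.0,"tz":0.0,"rx":0.0,"ry":0.0,"rz":0.0,"gripper":-1.0},
    {"tx":0.0,"ty":0.0,"tz":0.0,"rx":0.0,"ry":0.0,"rz":0.0,"gripper":-1.0},
  ],
)

```text
clock: 25.85
eef_pos: [436.5, 343.8, 85.8]
tcp_rot: [3.141, 0.561, -2.541]
contact_force: [-3.1, -2.1, 5.2]
opening: 0.283
```

```bash
python3 dn.py 0 0 2
```

```text
25.85 [ 0.7   0.24  2.32 -1.2   0.06 -0.28] F [-3.1 -2.1  5.2] above -0.7 along -0.1 side 0.5 rot err [-0.07  0.03 -0.08]
2 x t [-0.03 -0.02 -0.02] r [ 0.04 -0.02  0.04] | end [436.9 343.6  86.5] err 0.12 mid [437. 344.  86.]
```

The contact force matches the one at the grasp, so I release.

Emit:
move_arm(
  increments=[
    {"tx":0.0,"ty":0.0,"tz":0.0,"rx":0.0,"ry":0.0,"rz":0.0,"gripper":-0.35},
    {"tx":0.0,"ty":0.0,"tz":0.0,"rx":0.0,"ry":0.0,"rz":0.0,"gripper":-0.2},
    {"tx":0.0,"ty":0.0,"tz":0.0,"rx":0.0,"ry":0.0,"rz":0.0,"gripper":0.2},
    {"tx":0.0,"ty":0.0,"tz":0.0,"rx":0.0,"ry":0.0,"rz":0.0,"gripper":0.6},
    {"tx":0.0,"ty":0.0,"tz":0.0,"rx":0.0,"ry":0.0,"rz":0.0,"gripper":0.6},
    {"tx":0.0,"ty":0.0,"tz":0.0,"rx":0.0,"ry":0.0,"rz":0.0,"gripper":0.6},
    {"tx":0.0,"ty":0.0,"tz":0.0,"rx":0.0,"ry":0.0,"rz":0.0,"gripper":0.6},
    {"tx":0.0,"ty":0.0,"tz":0.0,"rx":0.0,"ry":0.0,"rz":0.0,"gripper":0.6},
  ],
)

```text
clock: 26.65
eef_pos: [436.1, 343.6, 85.3]
tcp_rot: [3.141, 0.561, -2.541]
contact_force: [0.9, -0.9, -0.7]
opening: 0.799
```

```bash
python3 - <<'E'
from h import *
s=r.sense();print(np.round(s['qpos'],2),s['opening'],s['contact_force'])
R,p=cur();a=plan(R,p-R[:,2]*80,n=6);plan(toolR(34.3,75),[410,320,220],start=a,n=5)
E
```

```text
[ 0.7   0.24  2.32 -1.21  0.06 -0.28] 0.7989743783300719 [ 0.9036882  -0.86055006 -0.72405721]
6 x t [ 0.   -0.   -1.33] r [0. 0. 0.] | end [401.1 319.6 152.9] err 0.2 mid [419. 332. 119.]
5 x t [-0.71 -0.09 -1.15] r [0.01 3.42 0.02] | end [409.9 320.1 219.8] err 0.21 mid [403. 318. 180.]
```

Emit:
move_arm(
  increments=[
    {"tx":0.0,"ty":0.0,"tz":-1.0,"rx":0.0,"ry":0.0,"rz":0.0,"gripper":0.6},
    {"tx":0.0,"ty":0.0,"tz":-1.3,"rx":0.0,"ry":0.0,"rz":0.0,"gripper":0.6},
    {"tx":0.0,"ty":0.0,"tz":-1.3,"rx":0.0,"ry":0.0,"rz":0.0,"gripper":0.6},
    {"tx":0.0,"ty":0.0,"tz":-1.3,"rx":0.0,"ry":0.0,"rz":0.0,"gripper":0.6},
    {"tx":0.0,"ty":0.0,"tz":-1.3,"rx":0.0,"ry":0.0,"rz":0.0,"gripper":0.6},
    {"tx":0.0,"ty":0.0,"tz":-1.3,"rx":0.0,"ry":0.0,"rz":0.0,"gripper":0.6},
    {"tx":-0.71,"ty":-0.09,"tz":-1.15,"rx":0.0,"ry":3.42,"rz":0.0,"gripper":0.6},
    {"tx":-0.71,"ty":-0.09,"tz":-1.15,"rx":0.0,"ry":3.42,"rz":0.0,"gripper":0.6},
    {"tx":-0.71,"ty":-0.09,"tz":-1.15,"rx":0.0,"ry":3.42,"rz":0.0,"gripper":0.6},
    {"tx":-0.71,"ty":-0.09,"tz":-1.15,"rx":0.0,"ry":3.42,"rz":0.0,"gripper":0.6},
    {"tx":-0.71,"ty":-0.09,"tz":-1.15,"rx":0.0,"ry":3.42,"rz":0.0,"gripper":0.6},
    {"tx":0.0,"ty":0.0,"tz":0.0,"rx":0.0,"ry":0.0,"rz":0.0,"gripper":0.6},
  ],
)

```text
clock: 27.85
eef_pos: [417.6, 324.9, 213.7]
tcp_rot: [-3.141, 0.267, -2.542]
contact_force: [1.2, 0.4, 0.4]
opening: 0.797
```

```bash
python3 look.py w9 thermometer_nose; python3 - <<'E'
from h import *
o=r.cut_out('thermometer','wrist');W=np.load('w9.npy');im=np.load('w9i.npy').astype(int)
M=o[0]['mask'];print(o[0]['confidence'],o[0]['bbox'],M.sum())
m=r.camera_model('wrist');T=np.array(m['hand_eye']);R,p=cur();C=R@T[:3,3]+p
O=np.array([467.6,365.1,85.]);y=np.radians(34.5);h=np.array([np.cos(y),np.sin(y),0]);c,s=np.cos(np.radians(20)),np.sin(np.radians(20));n=s*h+[0,0,c];x=c*h-[0,0,s];P0=O+10*n
def dep(u,v):
    q=R@T[:3,:3]@np.array([(u-m['cx'])/m['fx'],(v-m['cy'])/m['fy'],1]);return C+q*((P0-C)@n)/(q@n)
g=(im.min(2)>95)&M;L=[]
for v in range(o[0]['bbox'][1].__int__()+6,o[0]['bbox'][3].__int__()-35,4):
    u=np.where(g[v])[0]
    if len(u)>8:L.append(dep((u.min()+u.max())/2,v))
L=np.array(L);d=L-L[0];print('yaw',np.degrees(np.arctan2(d[-1][1],d[-1][0])),'side off',np.round([(q-O)@[-h[1],h[0],0] for q in L],1))
gm=(im[:,:,1]-im[:,:,0]>40)&(np.abs(np.arange(512)-255)<30)[None]&M
v,u=np.where(gm);q=dep(u.mean(),v.mean());print('screen centre along x now',((q-O)@x).round(1))
X=W[g];X=X[~np.isnan(X).any(1)];print('above plane',np.percentile((X-P0)@n,[10,50,90]).round(1))
# same for before (w2)
E
python3 - <<'E'
import cv2
a=cv2.imread('pics/w9.png');cv2.imwrite('pics/w9c.png',cv2.resize(a[90:300,150:400],(750,600)) if 0 else cv2.resize(a[90:300,140:400],(743,600)))
E
```

```text
[417.6 324.9 213.7] [ 0.67  0.05  2.03 -0.03  0.8  -1.48] [1.2 0.4 0.4]
thermometer_nose 0.91 228 254 [518. 392.  73.]
0.98 [247.0, 140.3, 275.2, 235.9] 2215
yaw 32.67661172477309 side off [-0.7 -0.7 -0.6 -0.6 -0.5 -0.9 -0.8 -1.2 -1.2 -1.6 -2.1 -2.5 -2.5 -3. ]
screen centre along x now 6.7
above plane [-10.   -1.5  -0.7]
```

View pics/w9c.png

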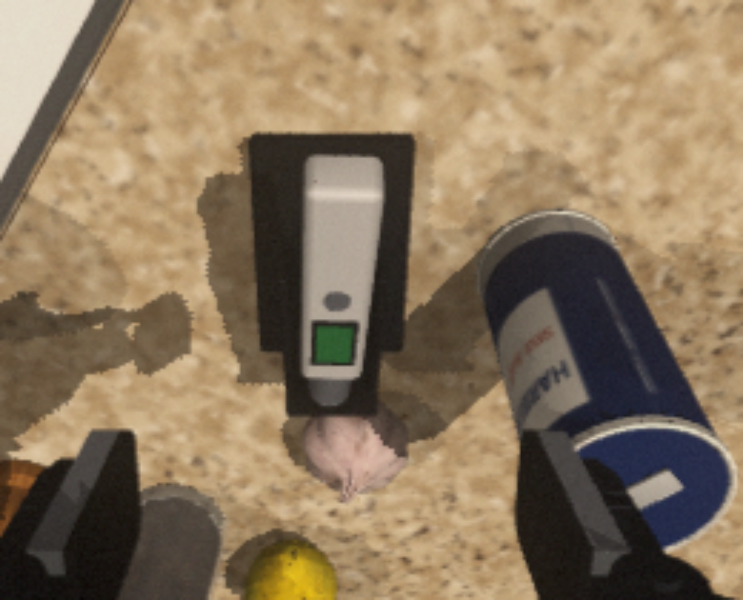

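The thermometer lies in the bed, screen up, nose at the stop (330,390) just short of the garlic. Checking its along-bed position against the first picture.

```bash
python3 - <<'E'
from h import *
m=r.camera_model('wrist');T=np.array(m['hand_eye'])
O=np.array([467.6,365.1,85.]);y=np.radians(34.5);h=np.array([np.cos(y),np.sin(y),0]);c,s=np.cos(np.radians(20)),np.sin(np.radians(20));n=s*h+[0,0,c];x=c*h-[0,0,s];P0=O+10*n
print(r.sense()['clock'])
for f,(R,p) in(('w2',(Ro.from_euler('xyz',[-3.141,.264,-2.512]).as_matrix(),np.array([413,319.6,215.7]))),('w9',cur())):
    im=np.load(f+'i.npy').astype(int);C=R@T[:3,3]+p
    gm=(im[:,:,1]-im[:,:,0]>40);gm[:,:235]=0;gm[:,285:]=0;gm[:180]=0;gm[240:]=0
    v,u=np.where(gm)
    dark=(im.max(2)<60)
    def dep(u,v):
        q=R@T[:3,:3]@np.array([(u-m['cx'])/m['fx'],(v-m['cy'])/m['fy'],1]);return C+q*((P0-C)@n)/(q@n)
    q=dep(u.mean(),v.mean());print(f,len(v),'screen along',((q-O)@x).round(1),'side',((q-O)@[-h[1],h[0],0]).round(1))
    k=np.where(dark[:240,250])[0];k=k[k>100];print(' rest top row',k.min(),'bottom',k.max(),'screen-to-rest-end along',[((dep(250,j)-q)@x).round(1) for j in(k.min(),k.max())])
E
```

```text
28.0
w2 101 screen along 18.0 side -4.1
 rest top row 142 bottom 238 screen-to-rest-end along [np.float64(-114.8), np.float64(60.8)]
w9 128 screen along 6.7 side -3.8
 rest top row 137 bottom 235 screen-to-rest-end along [np.float64(-109.8), np.float64(58.1)]
```

```bash
python3 - <<'E'
from h import *
print(cur()[1], r.sense()['tcp_rot'])
plan(Ro.from_euler('xyz',[-3.141,.264,-2.512]).as_matrix(),np.array([413,319.6,215.7]),n=1)
E
```

```text
[414.11987726 322.29504023 209.80234347] [-3.14030134  0.26238148 -2.54174236]
1 x t [ 0.08 -0.16 -0.63] r [-0.48 -0.09 -1.65] | end [413.  319.6 215.7] err 0.04 mid [414. 322. 210.]
```

Emit:
move_arm(
  increments=[
    {"tx":0.08,"ty":-0.16,"tz":-0.63,"rx":-0.48,"ry":-0.09,"rz":-1.65,"gripper":0.6},
    {"tx":0.0,"ty":0.0,"tz":0.0,"rx":0.0,"ry":0.0,"rz":0.0,"gripper":0.6},
    {"tx":0.0,"ty":0.0,"tz":0.0,"rx":0.0,"ry":0.0,"rz":0.0,"gripper":0.6},
    {"tx":0.0,"ty":0.0,"tz":0.0,"rx":0.0,"ry":0.0,"rz":0.0,"gripper":0.6},
  ],
)

```text
clock: 28.4
eef_pos: [413.5, 320.1, 216.3]
tcp_rot: [-3.141, 0.264, -2.512]
contact_force: [-0.1, 0.4, -0.5]
opening: 0.796
```

```bash
python3 look.py w10; python3 - <<'E'
from h import *
for f in('w2','w10'):
    im=np.load(f+'i.npy').astype(int)
    gm=(im[:,:,1]-im[:,:,0]>40);gm[:,:235]=0;gm[:,285:]=0;gm[:180]=0;gm[240:]=0
    v,u=np.where(gm);col=int(u.mean())
    dark=im.max(2)<60
    W=np.where(im[:,col].min(1)>95)[0];W=W[(W>140)&(W<240)]
    k=np.where(dark[:,col-14])[0];k=k[(k>100)&(k<260)]
    k2=np.where(dark[:250,col])[0];k2=k2[k2>100]
    print(f,'screen',v.mean().round(1),u.mean().round(1),len(v),'white rows',W.min(),W.max(),'dark rows left',k.min(),k.max(),'dark rows mid',k2)
a=np.load('w2i.npy');b=np.load('w10i.npy')
cv2.imwrite('pics/cmp.png',cv2.resize(np.hstack([a[130:260,200:310],b[130:260,200:310]])[:,:,::-1],(800,473),interpolation=cv2.INTER_CUBIC))
E
```

```text
[413.5 320.1 216.3] [ 0.66  0.04  2.03 -0.01  0.81 -1.53] [-0.1  0.4 -0.5]
w2 screen 213.8 254.8 101 white rows 150 239 dark rows left 142 237 dark rows mid [142 143 144 145 146 147 148 207 220 235 236 237 238]
w10 screen 213.5 255.5 119 white rows 150 239 dark rows left 141 237 dark rows mid [141 142 143 144 145 146 147 148 206 207 220 235 236 237]
```

View pics/cmp.png

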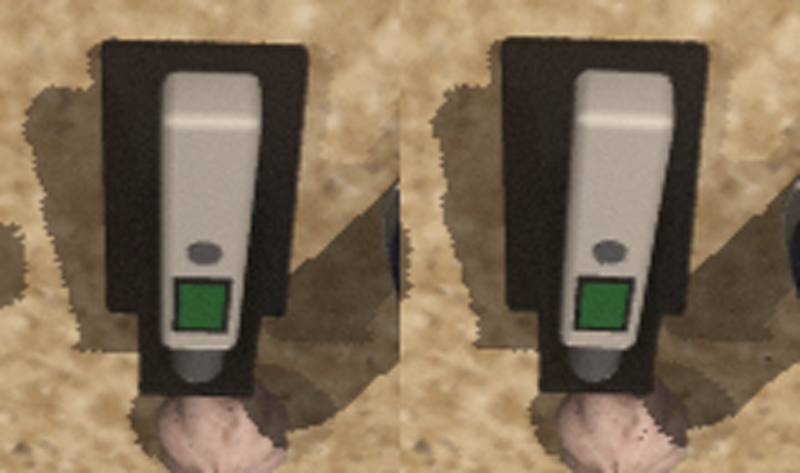

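Seen from the same pose (first picture left, now right), the thermometer lies at the same place along the bed: screen at row 213.5 against 213.8. It is screen up with its nose at the stop, its tail about 2° round within the lips' play. The arm is clear, so I hand in.

```bash
python3 -c "
from rig import r
print(r.sense()['clock'], r.sense()['contact_force']); print(r.sign_off())"
```

```text
28.45 [ 0.37257458 -0.85463754  0.65426833]
the job is handed in; nothing more can be done
None
```

I took both readings in the order asked, laid the thermometer back on its rest and handed the job in at 28.5 s. No verdict was reported.

- **Small pan:** the nose was about 64 mm from the spot by calculation, aimed at its middle under the lid. I held it there for about 2.5 s, and the measured tool position did not change.
- **Large pan:** the nose was about 65 mm from the spot, held the same way for about 2.5 s.
- **Contacts:** every force reading during the carrying and the readings stayed below about 3 N, so I saw no sign of a bump. I did not take a separate last picture of the pans, lids or the things standing near them.
- **Rest:** from the same camera pose as at the start, the thermometer lies at the same place along the bed, screen up and nose at the stop.
    - **Turned slightly:** it is turned about 2° between the side lips, with the tail roughly 3 mm aside, and I left it so.
    - **Mismatch:** an earlier check showed an 11 mm shift along the bed. The arm was still settling when that picture was taken, and a repeat from the settled pose showed no shift.

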